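# Steady the swinging drop hook and hang the slide rack to drain

## Robot

A 6-joint arm with a two-finger parallel gripper is mounted at the origin on the work surface. World frame = base frame: x ahead of the robot, y to its left, z up, the work surface at z = 0. Lengths are in m, angles in rad, forces in N, time in s.
With the tool pointing down it reaches from about 0.3 to 0.85 m from the base axis. Payload 4.2 kg.
Tool frame: the origin (TCP) lies between the finger pads; the fingertips stand 14 mm ahead of it and the grasp point (between the pads) lies 5 mm behind it (arm.tip_reach is the distance from the TCP to the fingertips, in m); z points along the fingers, y is the line along which they close (so a half turn about z gives the same grasp; the last joint's range is limited). The gripper opens to 91 mm and grips with 3 to 60 N. Pads are 32 mm wide; open, the fingers measure 118 mm over their backs; the gripper's body (76 mm by 178 mm) begins 60 mm behind the grasp point.
Start: joints at [1.184, 0.32, 1.565, -0, 1.257, -0.02], TCP at [0.206, 0.537, 0.228] pointing down, gripper open.
Joint ranges: [-3.11, 3.11], [-0.84, 2.01], [0.21, 2.61], [-1.34, 4.49], [0.05, 2.63], [-2.56, 2.56]. Speed limits (rad/s): [2.57, 2.57, 3.14, 3.14, 3.14, 3.14].

## Interface

Orientations are given as [roll, pitch, yaw] about the fixed x, y, z axes, in that order (R = Rz(yaw) Ry(pitch) Rx(roll)).
In Python, from bench import arm, eyes gives the robot as it stands. The module is installed in compiled form; this text tells all that it offers.
- The arm moves only by the tool step_arm, never from a script. Its argument "moves" is a list of rows, each an object of numbers: "hand": the opening, from 0 (shut) to 1 (fully open); "dx", "dy", "dz": the shift along the tool's x, y, z in m; "spin": the turn about the tool's z in rad. A call has 1 to 5 rows; each row shifts and turns the commanded pose from where the row before left it, along the tool's axes as they then stand; what a row does not reach is not made up. A row lasts 1/10 s, in which the tool goes at most 50 mm and 8.59 degrees, less where a joint would pass 70% of its speed; a pose out of reach is approached as far as the arm can. A call with a gripper value outside its range is refused whole. The fingers move at their own pace and stop on an object; "squeeze" is the grip in N (left out, the last holds). Time passes only in rows, so rows that do not move let the fingers close. It gives the time, the measured TCP pose, the force, the opening and the grip force at its end, in the units of the state.
- arm.sense(): the state, without advancing time (a new reading comes with each control period).
- eyes.grab_frame(name): name is "side" or "top"; returns a dict with "image" (384x512x3 uint8, red, green, blue), "mtx" (3x3 intrinsics, pixels), "cam_to_world" (4x4, takes a point from camera to world coordinates). Camera axes: x right, y down, z forward; pixel columns grow to the right and rows downward; lengths in m; the calibration is good to about 2 mm. A picture is of the moment at which its call begins. There is no depth.
- arm.close_job(): hands the job in; it is judged then, once.
The state is a dict: "time": time; "joints": joint angles; "qd": joint speeds; "joint_torque": joint torques, N m; "tool_pos": TCP position; "ee_rot": TCP orientation; "contact_force": force on the tool from outside, world axes, zero at the start; "ft_torque": the same for the moment, N m; "gripper_width": finger opening in m; "finger_force": force on a finger pad.
Only numpy, scipy, OpenCV 4.12 (cv2) and the standard library are available. Lean on these libraries where they do the work, as an engineer would, in place of code of your own. Each camera call takes 0.05 s, during which the arm holds its last target. There are 200 camera calls.

## Task

The drop hook of the drip station is swinging: steady it with one light, sustained touch until it is still (the rack's own bail bar pressed softly against the shank will do), then hang the slide rack on it by its bail bar. The hook's height is not known exactly, so ease the bar down into the hook until you feel the hook carry the rack, and only then let go, so that the rack hangs level and quiet; never drop the rack, push hard on the hook or the stand, or shift the other things on the bench.

Things in the scene. Friction and masses are not known exactly. Their poses are not given: they have to be found in the camera images.
- station: Fixed steel drip station. Base tray 240 x 150 mm, 16 mm high; a 16 mm post 115 mm behind the hook carries an arm (14 mm bar, centre 352 mm up) reaching forward to the pivot. Origin on the bench straight below the pivot; x points from the hook to the post (the hook is loaded from the -x side), y along the pivot pin, z up.
- pivot (a point): Centre of the hook's pivot pin, 340 mm above the bench. The frame turns with the hook: -z down the shank, x and y as the station's when plumb. The hook's J opens upward on the -x side; a 6 mm bar seats against the shank, centre at x = -5 mm. Drop length is set anew each time and NOT reported: the seated bar is 148 to 172 mm below the pivot. Clevis 6 mm forward, 31 mm wide.
- shank (a point): Point on the shank's midline 100 mm below the pivot, turning with the hook. Shank: flat steel strap 16 mm wide (y), 4 mm thick (x from -2 to +2 mm), bare from 80 mm below the pivot to the J. The J's throat is 16 mm wide; its upturned tip (x from -22 to -18 mm) ends 22 mm above the centre of a seated bar; its floor slopes gently to the shank. Sprung lengthwise, 4 N/mm.
- hanger (a joint): Swing of the hook about the pivot pin (rad): about 0.015 hanging plumb at rest, positive towards the post (station +x), limits -0.5 to 0.5. Swings freely, period about 0.7 s, almost undamped: it does not stop by itself soon. It weighs about 0.26 kg; holding it 0.1 rad off plumb at the shank takes only about 0.2 N.
- rack: Loose steel slide rack, 0.13 to 0.2 kg: basket 120 x 66 x 33 mm with glass slides, two uprights at y = +-34 mm carrying the bail bar, an upright black grip block at its -x end. Origin at the centre of its underside, z up; centre of mass under the bail bar (it hangs level). Hang it with its x along the station's x, grip block away from the post.
- bail (a point): Middle of the rack's bail bar: round, 6 mm diameter, along the rack's y, 66 mm clear between the uprights, 125 mm above the rack's underside.
- grip (a point): Centre of the rack's grip block: 24 (x) x 12 (y) x 36 mm (z), upright, 80 mm to the rack's -x side of the bail bar and 14 mm higher. Take it from above, fingers closing along the rack's y; squeeze well (40 N or more), since the basket overhangs by 80 mm and may sag a little.
- dish: Bystander: clear flat dish, 90 mm diameter, 15 mm high, origin under its centre.
- jar: Bystander: small glass jar, 44 mm diameter, 60 mm high, origin under its centre.
- forceps: Bystander: steel forceps lying flat, 128 mm long, 8 mm high, origin under its middle.
- basket: Bystander: steel basket like the rack's but without bail or grip, 120 x 66 x 33 mm, origin under its centre.
- beaker: Bystander: glass beaker, 70 mm diameter, 90 mm high, origin under its centre.
- reagent: Bystander: brown bottle, 60 mm diameter, 140 mm high, origin under its centre.
- tipbox: Bystander: grey box, 80 x 120 x 55 mm, origin under its centre.
There are look-alikes about, which are no part of the job. Of the things that look like the rack, take the one that is farthest to the robot's left at the start.

How it is judged:
By the outcome, as a careful person would: the job done as asked, in the order asked, and still so for the second after the job is handed in, with the robot touching nothing.
It also fails if it takes over 69 s, if anything falls off the work surface, if the arm or the gripper's body presses on something with over 40 N, if the wrist force passes 120 N, or if a joint passes its speed limit or range.

## Working session

There is one attempt and no reset: what is moved stays moved. The work goes in short steps, Python scripts to look and compute and a tool call to move; the robot and the scene stay as the last step left them, time stands still between calls to the robot, and variables do not carry over. Pictures are saved under pics/ and viewed, at most 10 in all, crops included, and the job is handed in when it is done.

Besides the shell and the picture viewer there is one more tool, called by a JSON object that holds its "api" and its "payload", one argument or row to a line. step_arm: Moves the arm, as the interface text tells. Its arguments: {"type":"object","properties":{"moves":{"type":"array"},"squeeze":{"type":"number"}},"required":["moves"]}

```bash
mkdir -p pics
cat > h.py <<'E'
import numpy as np, cv2
from bench import arm, eyes
def grab(n,fn=None):
    f=eyes.grab_frame(n)
    if fn: cv2.imwrite('pics/'+fn,cv2.cvtColor(f['image'],cv2.COLOR_RGB2BGR))
    np.savez('last_'+n+'.npz',**f); return f
def load(n): return dict(np.load('last_'+n+'.npz'))
def proj(f,P):
    P=np.atleast_2d(P); M=np.linalg.inv(f['cam_to_world']); c=P@M[:3,:3].T+M[:3,3]; u=c@f['mtx'].T; return u[:,:2]/u[:,2:]
def ray(f,uv):
    d=f['cam_to_world'][:3,:3]@np.linalg.solve(f['mtx'],[uv[0],uv[1],1.]); return f['cam_to_world'][:3,3],d
def at(f,uv,ax,v):
    o,d=ray(f,uv); return o+d*(v-o[ax])/d[ax]
def tri(fa,ua,fb,ub):
    (o,d),(p,e)=ray(fa,ua),ray(fb,ub); t=np.linalg.lstsq(np.c_[d,-e],p-o,rcond=None)[0]
    a,b=o+d*t[0],p+e*t[1]; return (a+b)/2,np.linalg.norm(a-b)
E
python3 - <<'E'
from h import *
a=grab('side'); b=grab('top')
for f in(a,b): print(f['cam_to_world'].round(3).tolist(),f['mtx'].round(1).tolist())
im=np.vstack([a['image'],b['image']])
for n,f in(('side0',a),('top0',b)): cv2.imwrite(f'pics/{n}.png',cv2.resize(f['image'][...,::-1],(800,600),interpolation=cv2.INTER_CUBIC))
s=arm.sense(); print(s['time'],s['tool_pos'],s['ee_rot'],arm.tip_reach)
E
```

```text
[[0.999, -0.022, 0.041, 0.443], [-0.045, -0.696, 0.717, -0.979], [0.013, -0.718, -0.696, 1.081], [0.0, 0.0, 0.0, 1.0]] [[428.3, 0.0, 258.4], [0.0, 428.3, 192.0], [0.0, 0.0, 1.0]]
[[0.019, -0.993, 0.116, 0.342], [-1.0, -0.02, -0.004, -0.028], [0.006, -0.116, -0.993, 1.601], [0.0, 0.0, 0.0, 1.0]] [[451.2, 0.0, 256.1], [0.0, 451.2, 190.9], [0.0, 0.0, 1.0]]
0.1 [0.20607055 0.53633741 0.22721619] [-3.14000268e+00 -2.19533872e-05  2.77477448e+00] 0.014
```

View pics/side0.png

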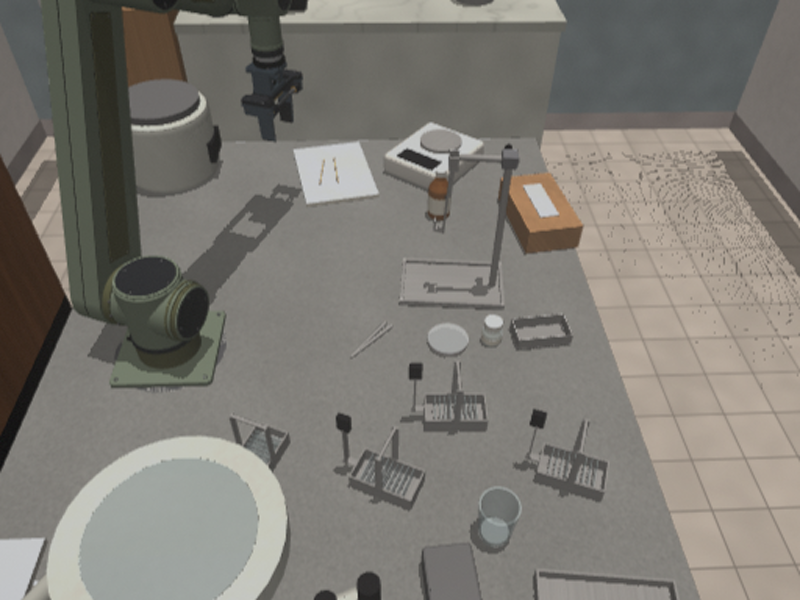

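View pics/top0.png

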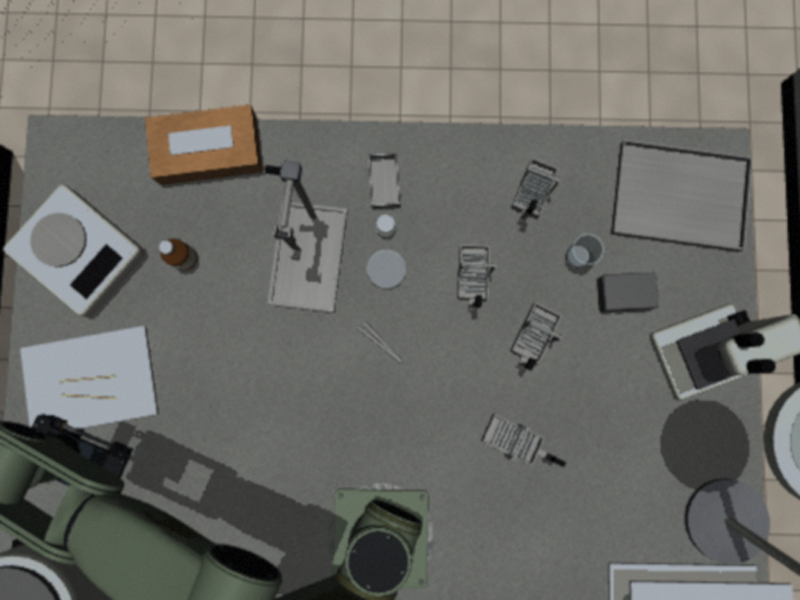

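Rack-like things (top view, 800x600 scale): A (474,273), B (537,185), C (537,335), D (515,440). Image left is robot +y, so A, which is (455,410) in the side view, is the farthest left. I'll confirm that in a crop and look at the hook in the same picture.

Run:
```python
from h import *
a,b=load('side'),load('top')
def crop(f,x,y,w,h): return cv2.resize(f['image'][y:y+h,x:x+w,::-1],(400,300),interpolation=cv2.INTER_CUBIC)
im=np.vstack([np.hstack([crop(a,250,225,80,60),crop(b,270,145,80,60)]),np.hstack([crop(a,245,85,140,105),crop(b,165,95,80,60)])])
cv2.imwrite('pics/c1.png',im)
```

```text
(no output)
```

View pics/c1.png

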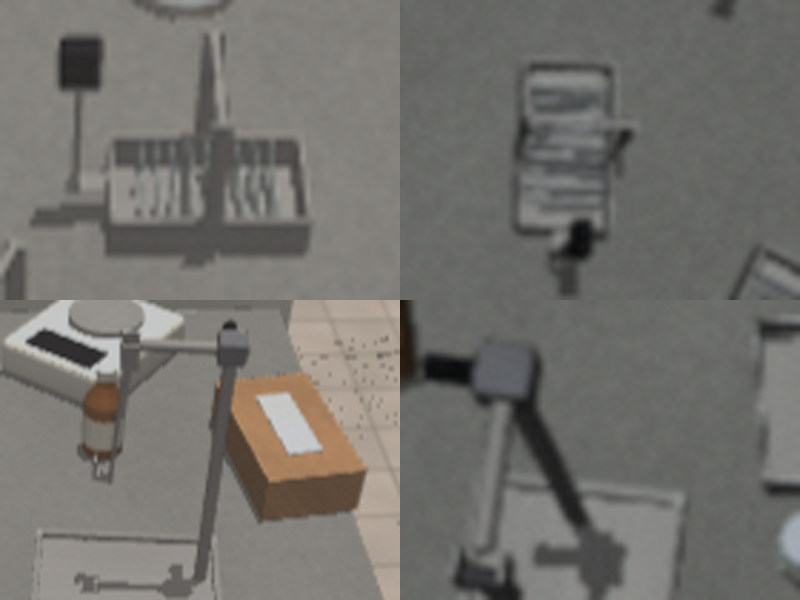

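A fits: it has a bail and a black grip block at world −x, and it is the farthest to +y. The crop shows it nearly aligned with world x. Grip is at side px (266,238) and top px (306,193). The hook's clevis is at side px (290,101) and top px (182,147).

Next I'll fit the poses and measure the swing.

```bash
cat > fit.py <<'E'
from h import *
from scipy.optimize import least_squares
a,b=load('side'),load('top')
def fit(obs,x0):
    def r(p):
        c,s=np.cos(p[2]),np.sin(p[2]); o=[]
        for f,uv,P in obs:
            W=[p[0]+c*P[0]-s*P[1],p[1]+s*P[0]+c*P[1],P[2]]; o+=list(proj(f,W)[0]-uv)
        return np.array(o)
    q=least_squares(r,x0,loss='soft_l1'); print(q.x.round(4)); print(r(q.x).reshape(-1,2).round(1).tolist()); return q.x
E
python3 - <<'E'
from fit import *
R=[(a,(271,275.4),(-.06,-.033,0)),(a,(311.6,275),(.06,-.033,0)),(a,(266,237.6),(-.08,0,.139)),(a,(294,250.6),(0,-.034,.125)),(a,(292.6,232),(0,.034,.125)),
(b,(294.4,158),(.06,.033,.033)),(b,(312.4,158),(.06,-.033,.033)),(b,(293,192),(-.06,.033,.033)),(b,(311.6,191.4),(-.06,-.033,.033)),(b,(305.6,192.6),(-.08,0,.145)),(b,(316,170),(0,-.034,.125))]
fit(R,[.55,-.1,0])
for z in (a,b): pass
print('piv',tri(a,(290.5,101.5),b,(182,147)),'post',tri(a,(326.6,101.5),b,(186,109.4)))
S=[(a,(290.5,101.5),(-.0,0,.345)),(b,(182,147),(0,0,.348)),(a,(326.6,101.5),(.115,0,.352)),(b,(186,109.4),(.115,0,.36))]
fit(S,[.65,.2,-.12])
print(tri(a,(316.8,182.3),b,(186,109.4)))
# tray corners on z=.016 (top image)
for uv in [(347,208),(334,311),(269,302)]: print(at(b,np.array(uv)*.64,2,.016).round(4))
for uv in [(401,262),(502,262),(503,307),(400,306)]: print('s',at(a,np.array(uv)*.64,2,.012).round(4))
# swing: several side frames
T=[]
for i in range(8):
    f=grab('side'); T.append(cv2.resize(f['image'][90:165,265:315,::-1],(200,300),interpolation=cv2.INTER_CUBIC))
cv2.imwrite('pics/sw.png',np.vstack([np.hstack(T[:4]),np.hstack(T[4:])]))
E
```

```text
[ 0.589  -0.1981 -0.0241]
[[0.1, 0.1], [-0.9, 0.1], [-0.8, -0.1], [-0.2, -0.8], [-0.6, -0.6], [-0.2, -1.4], [0.4, -0.6], [0.0, -1.7], [0.3, -0.3], [0.4, 0.2], [0.3, -0.0]]
piv (array([0.60665859, 0.17832659, 0.34985243]), np.float64(0.004006681017627453)) post (array([0.71727005, 0.17072071, 0.3524834 ]), np.float64(0.00014321345704730365))
[ 0.6042  0.1798 -0.0867]
[[-0.3, 1.0], [-0.5, 1.7], [0.5, 0.3], [-0.1, -1.3]]
(array([ 0.78261485,  0.2274329 , -0.03013002]), np.float64(0.0949545692586119))
[0.7335 0.0917 0.016 ]
[0.4953 0.1144 0.016 ]
[0.5128 0.2618 0.016 ]
s [0.5048 0.2541 0.012 ]
s [0.7514 0.2467 0.012 ]
s [0.7303 0.0911 0.012 ]
s [0.4961 0.1018 0.012 ]
```

View pics/sw.png

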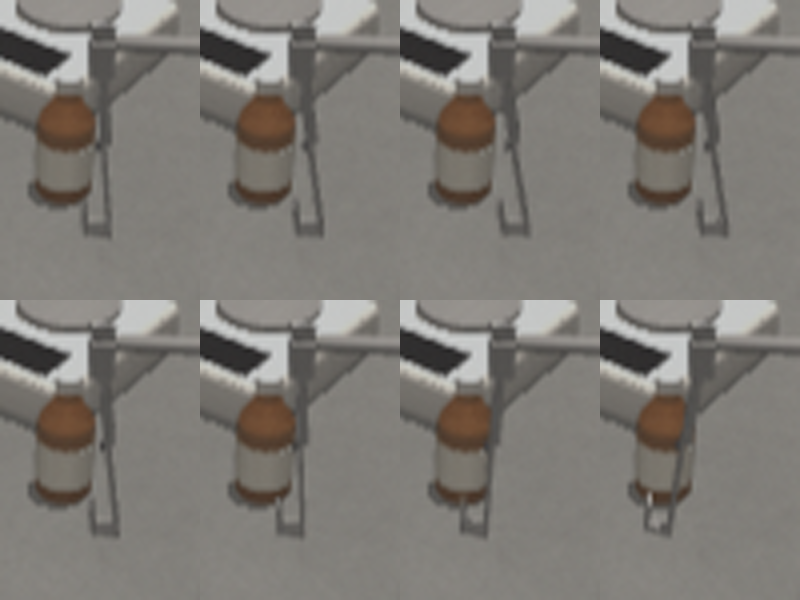

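The hook swings about ±0.15 rad; in the frames its J tip ranges over roughly ±15 px of the crop. The fit puts the bail at (0.589, −0.198) with yaw −0.024, and the pivot near (0.604, 0.180) with yaw about −0.09. First I'll align the wrist.

{"api": "step_arm", "payload": {
  "moves": [
    {"hand": 1, "spin": -0.114},
    {"hand": 1, "spin": -0.114},
    {"hand": 1, "spin": -0.115},
    {"hand": 1}
  ]
}}

```text
validation failed for argument at $.mo...
```

```bash
cat >> h.py <<'E'
from scipy.spatial.transform import Rotation as Ro
def to(P,s=None):
    s=s or arm.sense(); R=Ro.from_euler('xyz',s['ee_rot']).as_matrix()
    return (R.T@(np.array(P)-s['tool_pos'])).round(4)
def st():
    s=arm.sense(); print('t',round(s['time'],2),'p',s['tool_pos'].round(4),'r',np.round(s['ee_rot'],4),'F',np.round(s['contact_force'],2),'T',np.round(s['ft_torque'],3),'w',round(float(s['gripper_width']),4),s['finger_force']); return s
E
python3 -c "
from h import *
st(); print(to([.509,-.196,.205]))"
```

```text
t 0.5 p [0.2062 0.5367 0.2279] r [-3.1416 -0.      2.7748] F [ 0.34 -0.39 -0.31] T [-0.006 -0.006  0.022] w 0.0911 0.0
[-0.5454 -0.5754  0.0229]
```

{"api": "step_arm", "payload": {
  "moves": [
    {"hand": 1.0, "dx": 0.0, "dy": 0.0, "dz": 0.0, "spin": -0.114},
    {"hand": 1.0, "dx": 0.0, "dy": 0.0, "dz": 0.0, "spin": -0.114},
    {"hand": 1.0, "dx": 0.0, "dy": 0.0, "dz": 0.0, "spin": -0.115}
  ]
}}

```text
time: 0.8
tool_pos: [0.2062, 0.5367, 0.228]
ee_rot: [3.142, 0.0, 3.122]
contact_force: [-0.2, 0.3, 0.2]
gripper_width: 0.0913
finger_force: 0.0
```

```bash
python3 -c "
from h import *
st(); print(to([.509,-.196,.205]))"
```

```text
t 0.8 p [0.2062 0.5367 0.228 ] r [3.1415 0.     3.1225] F [-0.23  0.3   0.23] T [-0.004 -0.032  0.016] w 0.0913 0.0
[-0.3167 -0.7268  0.023 ]
```

{"api": "step_arm", "payload": {
  "moves": [
    {"hand": 1, "dx": -0.018, "dy": -0.045, "dz": 0, "spin": 0},
    {"hand": 1, "dx": -0.018, "dy": -0.045, "dz": 0, "spin": 0},
    {"hand": 1, "dx": -0.018, "dy": -0.045, "dz": 0, "spin": 0},
    {"hand": 1, "dx": -0.018, "dy": -0.045, "dz": 0, "spin": 0},
    {"hand": 1, "dx": -0.018, "dy": -0.045, "dz": 0, "spin": 0}
  ]
}}

```text
time: 1.3
tool_pos: [0.2911, 0.308, 0.2281]
ee_rot: [3.141, 0.001, 3.119]
contact_force: [1.3, -0.1, 0.3]
gripper_width: 0.0909
finger_force: 0.0
```

{"api": "step_arm", "payload": {
  "moves": [
    {"hand": 1, "dx": -0.018, "dy": -0.045, "dz": 0, "spin": 0},
    {"hand": 1, "dx": -0.018, "dy": -0.045, "dz": 0, "spin": 0},
    {"hand": 1, "dx": -0.018, "dy": -0.045, "dz": 0, "spin": 0},
    {"hand": 1, "dx": -0.018, "dy": -0.045, "dz": 0, "spin": 0},
    {"hand": 1, "dx": -0.018, "dy": -0.045, "dz": 0, "spin": 0}
  ]
}}

```text
time: 1.8
tool_pos: [0.3758, 0.0808, 0.2284]
ee_rot: [3.141, 0.001, 3.118]
contact_force: [1.3, 0.6, 0.1]
gripper_width: 0.091
finger_force: 0.0
```

{"api": "step_arm", "payload": {
  "moves": [
    {"hand": 1, "dx": -0.018, "dy": -0.045, "dz": 0, "spin": 0},
    {"hand": 1, "dx": -0.018, "dy": -0.045, "dz": 0, "spin": 0},
    {"hand": 1, "dx": -0.018, "dy": -0.045, "dz": 0, "spin": 0},
    {"hand": 1, "dx": -0.018, "dy": -0.045, "dz": 0, "spin": 0},
    {"hand": 1, "dx": -0.018, "dy": -0.045, "dz": 0, "spin": 0}
  ]
}}

```text
time: 2.3
tool_pos: [0.4604, -0.1466, 0.2282]
ee_rot: [3.141, 0.001, 3.117]
contact_force: [1.3, 1.2, 0.8]
gripper_width: 0.0915
finger_force: 0.0
```

```bash
python3 -c "
from h import *
st(); print(to([.509,-.196,.205]))"
```

```text
t 2.3 p [ 0.4604 -0.1466  0.2282] r [3.1414e+00 9.0000e-04 3.1171e+00] F [1.33 1.22 0.78] T [ 0.032 -0.033  0.023] w 0.0915 0.0
[-0.0497 -0.0482  0.0232]
```

{"api": "step_arm", "payload": {
  "moves": [
    {"hand": 1, "dx": -0.025, "dy": -0.024, "dz": 0.006, "spin": 0},
    {"hand": 1, "dx": -0.025, "dy": -0.024, "dz": 0.006, "spin": 0},
    {"hand": 1, "dx": 0, "dy": 0, "dz": 0.01, "spin": 0}
  ]
}}

```text
time: 2.6
tool_pos: [0.5119, -0.1969, 0.2057]
ee_rot: [-3.14, 0.003, 3.115]
contact_force: [-0.7, 1.3, -0.2]
gripper_width: 0.0911
finger_force: 0.0
```

```bash
python3 -c "
from h import *
st(); a=grab('side');b=grab('top')
c=lambda f,x,y:cv2.resize(f['image'][y:y+75,x:x+75,::-1],(400,400),interpolation=cv2.INTER_CUBIC)
cv2.imwrite('pics/g1.png',np.hstack([c(a,240,210),c(b,270,145)]))"
```

```text
t 2.6 p [ 0.5119 -0.1969  0.2057] r [-3.1398  0.0035  3.1153] F [-0.68  1.34 -0.25] T [0.033 0.038 0.012] w 0.0911 0.0
```

View pics/g1.png

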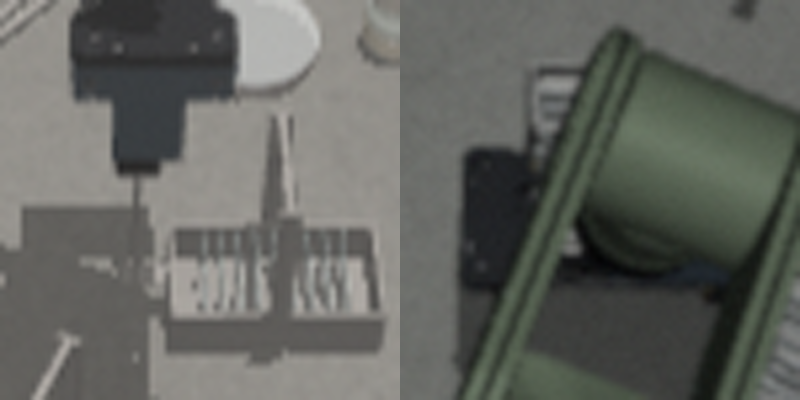

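The picture shows the fingers above the grip at side px (268,237), with the stem at (266,247). I'll check that offset numerically.

```bash
python3 -c "
from h import *
a=load('side'); s=st()
print(proj(a,[[.5119,-.25,.2],[.509,-.196,.12],[.509,-.196,.06]])); print(to([.509,-.196,.134]))"
```

```text
t 2.7 p [ 0.5079 -0.1935  0.2041] r [ 3.1398 -0.004   3.1169] F [ 0.04  0.61 -0.24] T [ 0.042 -0.014  0.006] w 0.091 0.0
[[267.92521394 238.34898616]
 [264.99909039 241.71554719]
 [264.52591681 254.55666799]]
[-0.0014 -0.0026  0.0701]
```

{"api": "step_arm", "payload": {
  "moves": [
    {"hand": 1, "dx": -0.002, "dy": -0.002, "dz": 0.02, "spin": 0},
    {"hand": 1, "dx": 0, "dy": 0, "dz": 0.02, "spin": 0},
    {"hand": 1, "dx": 0, "dy": 0, "dz": 0.02, "spin": 0},
    {"hand": 1, "dx": 0, "dy": 0, "dz": 0.01, "spin": 0},
    {"hand": 1, "dx": 0, "dy": 0, "dz": 0, "spin": 0}
  ]
}}

```text
time: 3.2
tool_pos: [0.5097, -0.1946, 0.1352]
ee_rot: [3.14, -0.003, 3.119]
contact_force: [-0.4, -0.5, -0.4]
gripper_width: 0.0913
finger_force: 0.0
```

{"api": "step_arm", "payload": {
  "moves": [
    {"hand": 0.3, "dx": 0, "dy": 0, "dz": 0, "spin": 0},
    {"hand": 0.2, "dx": 0, "dy": 0, "dz": 0, "spin": 0},
    {"hand": 0.2, "dx": 0, "dy": 0, "dz": 0, "spin": 0},
    {"hand": 0.18, "dx": 0, "dy": 0, "dz": 0, "spin": 0},
    {"hand": 0.16, "dx": 0, "dy": 0, "dz": 0, "spin": 0}
  ],
  "squeeze": 10
}}

```text
time: 3.7
tool_pos: [0.511, -0.1958, 0.1363]
ee_rot: [-3.141, 0.001, 3.118]
contact_force: [-0.4, -0.3, -0.5]
gripper_width: 0.0545
finger_force: 0.0
```

{"api": "step_arm", "payload": {
  "moves": [
    {"hand": 0.0, "dx": 0, "dy": 0, "dz": 0, "spin": 0},
    {"hand": 0.0, "dx": 0, "dy": 0, "dz": 0, "spin": 0},
    {"hand": 0, "dx": 0, "dy": 0, "dz": 0, "spin": 0},
    {"hand": 0, "dx": 0, "dy": 0, "dz": 0, "spin": 0}
  ],
  "squeeze": 15
}}

```text
time: 4.1
tool_pos: [0.5108, -0.1957, 0.1359]
ee_rot: [3.141, -0.0, 3.118]
contact_force: [0.4, -0.5, -0.6]
gripper_width: 0.0223
finger_force: 0.0
```

{"api": "step_arm", "payload": {
  "moves": [
    {"hand": 0.0, "dx": 0, "dy": 0, "dz": 0, "spin": 0},
    {"hand": 0.0, "dx": 0, "dy": 0, "dz": 0, "spin": 0},
    {"hand": 0, "dx": 0, "dy": 0, "dz": 0, "spin": 0}
  ]
}}

```text
time: 4.4
tool_pos: [0.5109, -0.1957, 0.1359]
ee_rot: [3.142, 0.0, 3.118]
contact_force: [-0.5, -0.8, -1.4]
gripper_width: 0.0121
finger_force: 15.0
```

{"api": "step_arm", "payload": {
  "moves": [
    {"hand": 0.0, "dx": 0, "dy": 0, "dz": 0, "spin": 0},
    {"hand": 0.0, "dx": 0, "dy": 0, "dz": 0, "spin": 0},
    {"hand": 0, "dx": 0, "dy": 0, "dz": 0, "spin": 0}
  ],
  "squeeze": 55
}}

```text
time: 4.7
tool_pos: [0.5109, -0.1957, 0.1359]
ee_rot: [3.142, 0.0, 3.118]
contact_force: [-0.5, -0.5, -0.7]
gripper_width: 0.0117
finger_force: 55.0
```

{"api": "step_arm", "payload": {
  "moves": [
    {"hand": 0.0, "dx": 0, "dy": 0, "dz": -0.005, "spin": 0},
    {"hand": 0.0, "dx": 0, "dy": 0, "dz": -0.01, "spin": 0},
    {"hand": 0, "dx": 0, "dy": 0, "dz": -0.02, "spin": 0},
    {"hand": 0, "dx": 0, "dy": 0, "dz": -0.02, "spin": 0},
    {"hand": 0, "dx": 0, "dy": 0, "dz": -0.02, "spin": 0}
  ]
}}

```text
time: 5.2
tool_pos: [0.5108, -0.1956, 0.2124]
ee_rot: [-3.142, 0.0, 3.118]
contact_force: [-0.5, 0.7, -1.3]
gripper_width: 0.0119
finger_force: 55.0
```

```bash
python3 -c "
from h import *
st()"
```

```text
t 5.2 p [ 0.5108 -0.1956  0.2124] r [-3.1416e+00  3.0000e-04  3.1179e+00] F [-0.49  0.75 -1.34] T [0.009 0.077 0.006] w 0.0119 54.999395459890366
```

{"api": "step_arm", "payload": {
  "moves": [
    {"hand": 0, "dx": 0, "dy": 0, "dz": -0.02, "spin": 0.033},
    {"hand": 0, "dx": 0, "dy": 0, "dz": -0.02, "spin": 0.033}
  ]
}}

```text
time: 5.4
tool_pos: [0.5107, -0.1956, 0.2526]
ee_rot: [-3.142, 0.001, 3.051]
contact_force: [0.4, 0.3, -1.3]
gripper_width: 0.012
finger_force: 55.0
```

```bash
python3 -c "
from h import *
st(); print(to([.4556,.1934,.256]))"
```

```text
t 5.4 p [ 0.5107 -0.1956  0.2526] r [-3.1416e+00  6.0000e-04  3.0505e+00] F [ 0.4   0.32 -1.34] T [-0.027  0.089 -0.007] w 0.012 54.998614490032196
[ 0.0903  0.3824 -0.0035]
```

Moving −x first, then sideways, decelerating at the end.

{"api": "step_arm", "payload": {
  "moves": [
    {"hand": 0, "dx": 0.02, "dy": 0.01, "dz": -0.003, "spin": 0},
    {"hand": 0, "dx": 0.025, "dy": 0.025, "dz": 0, "spin": 0},
    {"hand": 0, "dx": 0.02, "dy": 0.035, "dz": 0, "spin": 0},
    {"hand": 0, "dx": 0.015, "dy": 0.04, "dz": 0, "spin": 0},
    {"hand": 0, "dx": 0.01, "dy": 0.045, "dz": 0, "spin": 0}
  ]
}}

```text
time: 5.9
tool_pos: [0.4338, -0.0323, 0.2549]
ee_rot: [3.142, 0.001, 3.05]
contact_force: [1.3, 1.7, -1.4]
gripper_width: 0.0118
finger_force: 55.0
```

{"api": "step_arm", "payload": {
  "moves": [
    {"hand": 0, "dx": 0, "dy": 0.045, "dz": 0, "spin": 0},
    {"hand": 0, "dx": 0, "dy": 0.045, "dz": 0, "spin": 0},
    {"hand": 0, "dx": 0, "dy": 0.045, "dz": 0, "spin": 0},
    {"hand": 0, "dx": 0, "dy": 0.035, "dz": 0, "spin": 0},
    {"hand": 0, "dx": 0, "dy": 0.025, "dz": 0, "spin": 0}
  ]
}}

```text
time: 6.4
tool_pos: [0.4524, 0.1634, 0.2548]
ee_rot: [3.14, 0.001, 3.054]
contact_force: [0.8, -1.1, -1.3]
gripper_width: 0.0118
finger_force: 55.0
```

{"api": "step_arm", "payload": {
  "moves": [
    {"hand": 0, "dx": 0, "dy": 0.015, "dz": 0, "spin": 0},
    {"hand": 0, "dx": 0, "dy": 0.012, "dz": 0, "spin": 0},
    {"hand": 0, "dx": 0, "dy": 0.005, "dz": 0, "spin": 0},
    {"hand": 0, "dx": 0, "dy": 0, "dz": 0, "spin": 0},
    {"hand": 0, "dx": 0, "dy": 0, "dz": 0, "spin": 0}
  ]
}}

```text
time: 6.9
tool_pos: [0.4554, 0.192, 0.254]
ee_rot: [-3.141, -0.0, 3.051]
contact_force: [-0.7, -0.4, -1.6]
gripper_width: 0.0116
finger_force: 55.0
```

```bash
python3 -c "
from h import *
st(); print(to([.4556,.1934,.256])); 
a=grab('side');b=grab('top')
c=lambda f,x,y,w:cv2.resize(f['image'][y:y+w,x:x+w,::-1],(400,400),interpolation=cv2.INTER_CUBIC)
cv2.imwrite('pics/g2.png',np.hstack([c(a,230,80,100),c(b,150,90,100)]))"
```

```text
t 6.9 p [0.4554 0.192  0.254 ] r [-3.1411e+00 -1.0000e-04  3.0509e+00] F [-0.71 -0.39 -1.63] T [0.015 0.079 0.068] w 0.0116 54.9993172287941
[-0.      0.0014 -0.002 ]
```

View pics/g2.png

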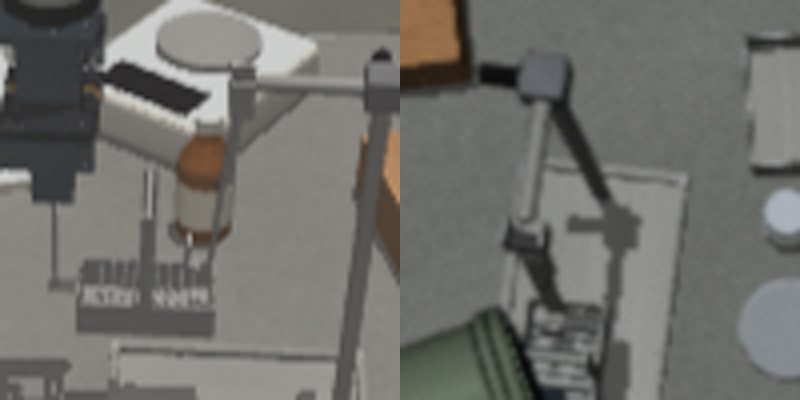

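Rack is held level. In the side crop the bail runs from (150,172) to (148,218) and the hook bottom is at (205,258). Now I'll work out clearances.

```bash
python3 -c "
from h import *
a=load('side')
p=lambda u,v:(230+u/4,80+v/4)
print('hookbottom',at(a,p(205,258),1,.172),at(a,p(188,252),1,.172),'tip top',at(a,p(189,232),1,.172))
print('bail far',at(a,p(151,172),1,.185+.034),'near',at(a,p(148,220),1,.185-.034))
print('basket far rim',at(a,p(100,262),1,.185+.033),'near rim',at(a,p(145,308),1,.185-.033),'near bot',at(a,p(145,333),1,.185-.033),'clevis',at(a,p(241,85),1,.18),'pivot seen',at(a,p(243,100),1,.165))
print(proj(a,[.604,.18,.34]), proj(a,[.604,.165,.34]))
"
```

```text
hookbottom [0.58326057 0.172      0.18493665] [0.56849983 0.172      0.1916436 ] tip top [0.56843424 0.172      0.21264519]
bail far [0.53860471 0.219      0.24084839] near [0.53203277 0.151      0.24134932]
basket far rim [0.49613182 0.218      0.14673023] near rim [0.53202753 0.152      0.1478325 ] near bot [0.53274179 0.152      0.11987414] clevis [0.6040822  0.18       0.34930837] pivot seen [0.6044433  0.165      0.34519223]
[[290.03393761 103.80017174]] [[290.50085912 106.4255172 ]]
```

{"api": "step_arm", "payload": {
  "moves": [
    {"hand": 0, "dx": -0.008, "dy": 0, "dz": 0, "spin": 0},
    {"hand": 0, "dx": -0.01, "dy": 0, "dz": 0, "spin": 0},
    {"hand": 0, "dx": -0.01, "dy": 0, "dz": 0, "spin": 0},
    {"hand": 0, "dx": -0.005, "dy": 0, "dz": 0, "spin": 0},
    {"hand": 0, "dx": -0.002, "dy": 0, "dz": 0, "spin": 0}
  ]
}}

```text
time: 7.5
tool_pos: [0.4912, 0.1895, 0.2537]
ee_rot: [-3.142, -0.0, 3.051]
contact_force: [-0.0, -0.8, -1.9]
gripper_width: 0.0118
finger_force: 55.0
```

{"api": "step_arm", "payload": {
  "moves": [
    {"hand": 0, "dx": -0.002, "dy": 0, "dz": 0, "spin": 0},
    {"hand": 0, "dx": -0.002, "dy": 0, "dz": 0, "spin": 0},
    {"hand": 0, "dx": -0.002, "dy": 0, "dz": 0, "spin": 0},
    {"hand": 0, "dx": -0.002, "dy": 0, "dz": 0, "spin": 0},
    {"hand": 0, "dx": -0.002, "dy": 0, "dz": 0, "spin": 0}
  ]
}}

```text
time: 8.0
tool_pos: [0.5003, 0.1888, 0.254]
ee_rot: [3.141, 0.0, 3.052]
contact_force: [0.3, 0.3, -0.8]
gripper_width: 0.0119
finger_force: 55.0
```

{"api": "step_arm", "payload": {
  "moves": [
    {"hand": 0, "dx": -0.002, "dy": 0, "dz": 0, "spin": 0},
    {"hand": 0, "dx": -0.002, "dy": 0, "dz": 0, "spin": 0},
    {"hand": 0, "dx": -0.002, "dy": 0, "dz": 0, "spin": 0},
    {"hand": 0, "dx": -0.002, "dy": 0, "dz": 0, "spin": 0},
    {"hand": 0, "dx": -0.002, "dy": 0, "dz": 0, "spin": 0}
  ]
}}

```text
time: 8.5
tool_pos: [0.5105, 0.1879, 0.254]
ee_rot: [3.141, 0.0, 3.052]
contact_force: [0.2, 0.5, -0.1]
gripper_width: 0.0116
finger_force: 55.0
```

{"api": "step_arm", "payload": {
  "moves": [
    {"hand": 0, "dx": -0.002, "dy": 0, "dz": 0, "spin": 0},
    {"hand": 0, "dx": -0.002, "dy": 0, "dz": 0, "spin": 0},
    {"hand": 0, "dx": -0.002, "dy": 0, "dz": 0, "spin": 0},
    {"hand": 0, "dx": -0.002, "dy": 0, "dz": 0, "spin": 0},
    {"hand": 0, "dx": -0.002, "dy": 0, "dz": 0, "spin": 0}
  ]
}}

```text
time: 9.0
tool_pos: [0.5204, 0.187, 0.2539]
ee_rot: [3.142, 0.0, 3.052]
contact_force: [-0.3, -0.5, -1.4]
gripper_width: 0.0116
finger_force: 55.0
```

{"api": "step_arm", "payload": {
  "moves": [
    {"hand": 0, "dx": -0.002, "dy": 0, "dz": 0, "spin": 0},
    {"hand": 0, "dx": -0.002, "dy": 0, "dz": 0, "spin": 0},
    {"hand": 0, "dx": -0.001, "dy": 0, "dz": 0, "spin": 0},
    {"hand": 0, "dx": 0, "dy": 0, "dz": 0, "spin": 0},
    {"hand": 0, "dx": 0, "dy": 0, "dz": 0, "spin": 0}
  ]
}}

```text
time: 9.5
tool_pos: [0.5251, 0.1866, 0.2539]
ee_rot: [3.142, -0.0, 3.052]
contact_force: [0.3, -0.6, -1.1]
gripper_width: 0.0114
finger_force: 55.0
```

```bash
python3 -c "
from h import *
st(); T=[]
for i in range(6): 
    f=grab('side'); T.append(cv2.resize(f['image'][85:160,245:320,::-1],(260,260),interpolation=cv2.INTER_CUBIC))
cv2.imwrite('pics/g3.png',np.vstack([np.hstack(T[:3]),np.hstack(T[3:])])); st()"
```

```text
t 9.5 p [0.5251 0.1866 0.2539] r [ 3.1415e+00 -2.0000e-04  3.0518e+00] F [ 0.31 -0.56 -1.1 ] T [0.057 0.108 0.028] w 0.0114 54.99930649995804
t 9.8 p [0.5252 0.1866 0.254 ] r [3.1415 0.     3.0518] F [-0.64 -0.16 -1.99] T [ 0.04   0.151 -0.019] w 0.0116 54.99925196170807
```

View pics/g3.png

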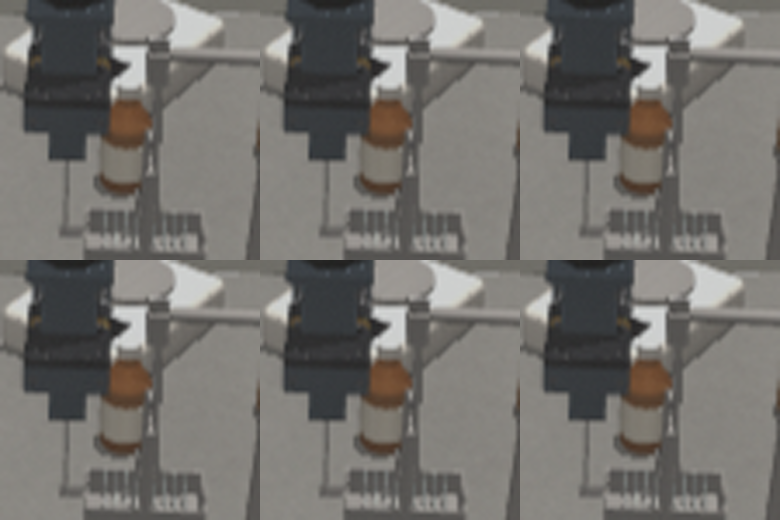

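The bail now sits near the shank at about crop (152,180), and the hook is almost steady. I'll press 4 mm further, hold for about 2 s, and measure residual motion by frame differencing.

{"api": "step_arm", "payload": {
  "moves": [
    {"hand": 0, "dx": -0.001, "dy": 0, "dz": 0, "spin": 0},
    {"hand": 0, "dx": -0.001, "dy": 0, "dz": 0, "spin": 0},
    {"hand": 0, "dx": -0.001, "dy": 0, "dz": 0, "spin": 0},
    {"hand": 0, "dx": -0.001, "dy": 0, "dz": 0, "spin": 0},
    {"hand": 0, "dx": 0, "dy": 0, "dz": 0, "spin": 0}
  ]
}}

```text
time: 10.3
tool_pos: [0.5294, 0.1862, 0.2539]
ee_rot: [3.141, 0.0, 3.052]
contact_force: [-0.6, -0.7, -2.0]
gripper_width: 0.0118
finger_force: 55.0
```

{"api": "step_arm", "payload": {
  "moves": [
    {"hand": 0, "dx": 0, "dy": 0, "dz": 0, "spin": 0},
    {"hand": 0, "dx": 0, "dy": 0, "dz": 0, "spin": 0},
    {"hand": 0, "dx": 0, "dy": 0, "dz": 0, "spin": 0},
    {"hand": 0, "dx": 0, "dy": 0, "dz": 0, "spin": 0},
    {"hand": 0, "dx": 0, "dy": 0, "dz": 0, "spin": 0}
  ]
}}

```text
time: 10.8
tool_pos: [0.5292, 0.1862, 0.2539]
ee_rot: [3.142, -0.0, 3.052]
contact_force: [-0.9, 0.8, -1.7]
gripper_width: 0.0118
finger_force: 55.0
```

{"api": "step_arm", "payload": {
  "moves": [
    {"hand": 0, "dx": 0, "dy": 0, "dz": 0, "spin": 0},
    {"hand": 0, "dx": 0, "dy": 0, "dz": 0, "spin": 0},
    {"hand": 0, "dx": 0, "dy": 0, "dz": 0, "spin": 0},
    {"hand": 0, "dx": 0, "dy": 0, "dz": 0, "spin": 0},
    {"hand": 0, "dx": 0, "dy": 0, "dz": 0, "spin": 0}
  ]
}}

```text
time: 11.3
tool_pos: [0.5292, 0.1862, 0.254]
ee_rot: [3.142, 0.0, 3.052]
contact_force: [-0.6, -0.9, -1.9]
gripper_width: 0.0116
finger_force: 55.0
```

```bash
python3 -c "
from h import *
T=[grab('side')['image'].astype(float) for i in range(16)]
s=st(); a=load('side'); np.save('still.npy',np.array(T))
S=np.array(T).mean(3).std(0)
print('noise elsewhere',np.percentile(S[180:200,270:300],[50,99]).round(2)); 
R=S[100:150,270:305]; print(np.percentile(R,[50,90,99,100]).round(2)); i=np.argwhere(R>3*np.median(R)+1); print(len(i),(i[:8]+[100,270]).tolist())
print('frame-mean diffs',[round(float(abs(T[k].mean(2)-T[0].mean(2))[100:150,270:305].mean()),2) for k in range(1,16)])
c=lambda f,x,y,w:cv2.resize(f['image'][y:y+w,x:x+w,::-1],(560,560),interpolation=cv2.INTER_CUBIC)
cv2.imwrite('pics/g4.png',c(a,260,90,60))"
```

```text
t 12.1 p [0.5292 0.1862 0.254 ] r [ 3.1415 -0.      3.0518] F [ 0.12 -0.41 -1.38] T [ 0.005  0.14  -0.034] w 0.0117 54.999280124902725
noise elsewhere [0.49 0.71]
[0.5  0.68 0.85 1.07]
0 []
frame-mean diffs [0.61, 0.6, 0.6, 0.6, 0.6, 0.6, 0.59, 0.6, 0.59, 0.6, 0.6, 0.6, 0.59, 0.61, 0.61]
```

View pics/g4.png

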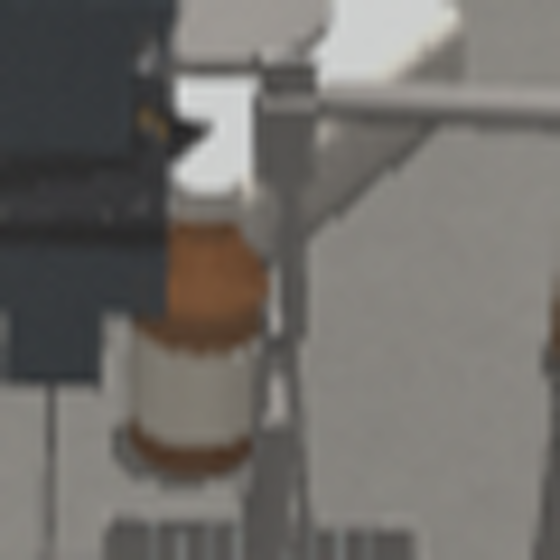

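The hook is motionless: temporal noise in its region equals the background. The shank leans softly on the bail at crop (295,430). Next I'll descend along the shank, keeping that light touch and easing back toward plumb.

{"api": "step_arm", "payload": {
  "moves": [
    {"hand": 0, "dx": 0.0005, "dy": 0, "dz": 0.001, "spin": 0},
    {"hand": 0, "dx": 0.0005, "dy": 0, "dz": 0.002, "spin": 0},
    {"hand": 0, "dx": 0.0005, "dy": 0, "dz": 0.002, "spin": 0},
    {"hand": 0, "dx": 0.0005, "dy": 0, "dz": 0.002, "spin": 0},
    {"hand": 0, "dx": 0.0005, "dy": 0, "dz": 0.002, "spin": 0}
  ]
}}

```text
time: 12.6
tool_pos: [0.5266, 0.1864, 0.2447]
ee_rot: [3.142, -0.0, 3.052]
contact_force: [-0.4, 1.3, -1.2]
gripper_width: 0.0117
finger_force: 55.0
```

{"api": "step_arm", "payload": {
  "moves": [
    {"hand": 0, "dx": 0.0005, "dy": 0, "dz": 0.002, "spin": 0},
    {"hand": 0, "dx": 0.0005, "dy": 0, "dz": 0.002, "spin": 0},
    {"hand": 0, "dx": 0.0005, "dy": 0, "dz": 0.002, "spin": 0},
    {"hand": 0, "dx": 0.0005, "dy": 0, "dz": 0.002, "spin": 0},
    {"hand": 0, "dx": 0.0005, "dy": 0, "dz": 0.002, "spin": 0}
  ]
}}

```text
time: 13.1
tool_pos: [0.5242, 0.1866, 0.2348]
ee_rot: [3.142, 0.0, 3.052]
contact_force: [0.3, 0.4, -1.8]
gripper_width: 0.0119
finger_force: 55.0
```

{"api": "step_arm", "payload": {
  "moves": [
    {"hand": 0, "dx": 0, "dy": 0, "dz": 0.002, "spin": 0},
    {"hand": 0, "dx": 0, "dy": 0, "dz": 0.002, "spin": 0},
    {"hand": 0, "dx": 0, "dy": 0, "dz": 0.002, "spin": 0},
    {"hand": 0, "dx": 0, "dy": 0, "dz": 0.002, "spin": 0},
    {"hand": 0, "dx": 0, "dy": 0, "dz": 0.001, "spin": 0}
  ]
}}

```text
time: 13.6
tool_pos: [0.5241, 0.1866, 0.2257]
ee_rot: [-3.142, -0.0, 3.052]
contact_force: [0.4, 0.1, -1.3]
gripper_width: 0.0118
finger_force: 55.0
```

```bash
python3 -c "
from h import *
T=[grab('side') for i in range(4)]
s=st(); a=T[-1]
c=lambda f,x,y,w:cv2.resize(f['image'][y:y+w,x:x+w,::-1],(560,560),interpolation=cv2.INTER_CUBIC)
print(abs(T[0]['image'].astype(float)-a['image'])[100:150,270:305].mean())
cv2.imwrite('pics/g5.png',c(a,255,95,60))"
```

```text
t 13.8 p [0.5242 0.1867 0.226 ] r [3.1415e+00 1.0000e-04 3.0518e+00] F [ 0.06 -0.08 -1.68] T [ 0.004  0.146 -0.011] w 0.0122 54.99933823943138
0.7801904761904762
```

View pics/g5.png

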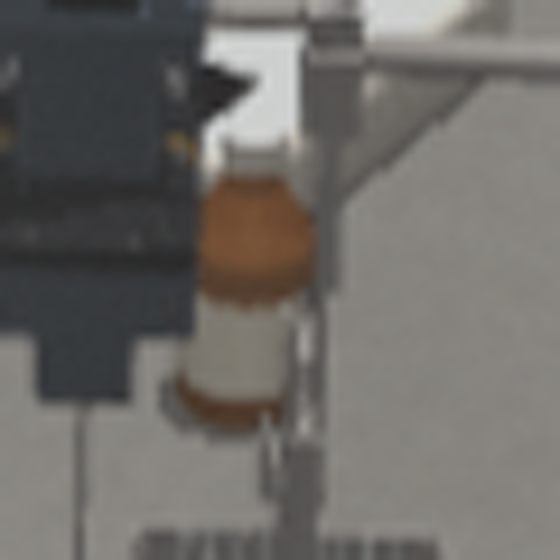

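The bail sits between the J's tip (268,440) and the shank (322,400). I'll continue slowly, watching the force and moment.

{"api": "step_arm", "payload": {
  "moves": [
    {"hand": 0, "dx": 0, "dy": 0, "dz": 0.001, "spin": 0},
    {"hand": 0, "dx": 0, "dy": 0, "dz": 0.001, "spin": 0},
    {"hand": 0, "dx": 0, "dy": 0, "dz": 0.001, "spin": 0},
    {"hand": 0, "dx": 0, "dy": 0, "dz": 0.001, "spin": 0},
    {"hand": 0, "dx": 0, "dy": 0, "dz": 0.001, "spin": 0}
  ]
}}

```text
time: 14.3
tool_pos: [0.5242, 0.1867, 0.2208]
ee_rot: [3.142, -0.0, 3.052]
contact_force: [0.7, -0.3, -1.7]
gripper_width: 0.0116
finger_force: 55.0
```

{"api": "step_arm", "payload": {
  "moves": [
    {"hand": 0, "dx": 0, "dy": 0, "dz": 0.001, "spin": 0},
    {"hand": 0, "dx": 0, "dy": 0, "dz": 0.001, "spin": 0},
    {"hand": 0, "dx": 0, "dy": 0, "dz": 0.001, "spin": 0},
    {"hand": 0, "dx": 0, "dy": 0, "dz": 0.001, "spin": 0},
    {"hand": 0, "dx": 0, "dy": 0, "dz": 0.001, "spin": 0}
  ]
}}

```text
time: 14.8
tool_pos: [0.5242, 0.1867, 0.2159]
ee_rot: [3.141, 0.0, 3.052]
contact_force: [0.1, 0.1, -1.7]
gripper_width: 0.0121
finger_force: 55.0
```

```bash
python3 -c "
from h import *
st()"
```

```text
t 14.8 p [0.5242 0.1867 0.2159] r [3.1415e+00 1.0000e-04 3.0518e+00] F [ 0.15  0.08 -1.72] T [ 0.015  0.124 -0.016] w 0.0121 54.999336898326874
```

{"api": "step_arm", "payload": {
  "moves": [
    {"hand": 0, "dx": 0, "dy": 0, "dz": 0.001, "spin": 0},
    {"hand": 0, "dx": 0, "dy": 0, "dz": 0.001, "spin": 0},
    {"hand": 0, "dx": 0, "dy": 0, "dz": 0.001, "spin": 0},
    {"hand": 0, "dx": 0, "dy": 0, "dz": 0.001, "spin": 0},
    {"hand": 0, "dx": 0, "dy": 0, "dz": 0, "spin": 0}
  ]
}}

```text
time: 15.3
tool_pos: [0.5241, 0.1866, 0.2118]
ee_rot: [-3.142, -0.0, 3.052]
contact_force: [0.2, -0.2, -1.7]
gripper_width: 0.0116
finger_force: 55.0
```

```bash
python3 -c "
from h import *
st()"
```

```text
t 15.3 p [0.5241 0.1866 0.2118] r [-3.1415e+00 -3.0000e-04  3.0518e+00] F [ 0.22 -0.19 -1.66] T [ 0.031  0.129 -0.043] w 0.0116 54.999304711818695
```

{"api": "step_arm", "payload": {
  "moves": [
    {"hand": 0, "dx": 0, "dy": 0, "dz": 0.0005, "spin": 0},
    {"hand": 0, "dx": 0, "dy": 0, "dz": 0.0005, "spin": 0},
    {"hand": 0, "dx": 0, "dy": 0, "dz": 0.0005, "spin": 0},
    {"hand": 0, "dx": 0, "dy": 0, "dz": 0.0005, "spin": 0},
    {"hand": 0, "dx": 0, "dy": 0, "dz": 0, "spin": 0}
  ]
}}

```text
time: 15.8
tool_pos: [0.5242, 0.1866, 0.2099]
ee_rot: [3.142, -0.0, 3.052]
contact_force: [0.0, -0.5, -1.3]
gripper_width: 0.0116
finger_force: 55.0
```

```bash
python3 -c "
from h import *
st()"
```

```text
t 15.8 p [0.5242 0.1866 0.2099] r [ 3.1416e+00 -1.0000e-04  3.0518e+00] F [ 0.04 -0.53 -1.32] T [ 0.082  0.112 -0.004] w 0.0116 54.99930560588837
```

{"api": "step_arm", "payload": {
  "moves": [
    {"hand": 0, "dx": 0, "dy": 0, "dz": 0.0005, "spin": 0},
    {"hand": 0, "dx": 0, "dy": 0, "dz": 0.0005, "spin": 0},
    {"hand": 0, "dx": 0, "dy": 0, "dz": 0.0005, "spin": 0},
    {"hand": 0, "dx": 0, "dy": 0, "dz": 0.0005, "spin": 0},
    {"hand": 0, "dx": 0, "dy": 0, "dz": 0, "spin": 0}
  ]
}}

```text
time: 16.3
tool_pos: [0.5242, 0.1866, 0.2078]
ee_rot: [3.142, -0.0, 3.052]
contact_force: [-0.2, 0.1, -1.8]
gripper_width: 0.012
finger_force: 55.0
```

```bash
python3 -c "
from h import *
st()"
```

```text
t 16.3 p [0.5242 0.1866 0.2078] r [ 3.1416e+00 -2.0000e-04  3.0518e+00] F [-0.18  0.1  -1.8 ] T [0.025 0.16  0.009] w 0.012 54.999356120824814
```

{"api": "step_arm", "payload": {
  "moves": [
    {"hand": 0, "dx": 0, "dy": 0, "dz": 0.0005, "spin": 0},
    {"hand": 0, "dx": 0, "dy": 0, "dz": 0.0005, "spin": 0},
    {"hand": 0, "dx": 0, "dy": 0, "dz": 0.0005, "spin": 0},
    {"hand": 0, "dx": 0, "dy": 0, "dz": 0, "spin": 0}
  ]
}}

```text
time: 16.7
tool_pos: [0.5242, 0.1866, 0.2064]
ee_rot: [3.142, -0.0, 3.052]
contact_force: [0.9, -0.7, -1.8]
gripper_width: 0.0117
finger_force: 55.0
```

```bash
python3 -c "
from h import *
st()"
```

```text
t 16.7 p [0.5242 0.1866 0.2064] r [ 3.1416e+00 -1.0000e-04  3.0518e+00] F [ 0.87 -0.66 -1.75] T [ 0.049  0.129 -0.023] w 0.0117 54.99937668442726
```

{"api": "step_arm", "payload": {
  "moves": [
    {"hand": 0, "dx": 0, "dy": 0, "dz": 0.0005, "spin": 0},
    {"hand": 0, "dx": 0, "dy": 0, "dz": 0.0005, "spin": 0},
    {"hand": 0, "dx": 0, "dy": 0, "dz": 0.0005, "spin": 0},
    {"hand": 0, "dx": 0, "dy": 0, "dz": 0, "spin": 0}
  ]
}}

```text
time: 17.1
tool_pos: [0.5242, 0.1866, 0.2049]
ee_rot: [-3.142, -0.0, 3.052]
contact_force: [0.3, -0.6, -1.5]
gripper_width: 0.0115
finger_force: 55.0
```

```bash
python3 -c "
from h import *
st()"
```

```text
t 17.1 p [0.5242 0.1866 0.2049] r [-3.1416e+00 -2.0000e-04  3.0518e+00] F [ 0.28 -0.59 -1.51] T [ 0.025  0.145 -0.01 ] w 0.0115 54.999230951070786
```

{"api": "step_arm", "payload": {
  "moves": [
    {"hand": 0, "dx": 0, "dy": 0, "dz": 0.0005, "spin": 0},
    {"hand": 0, "dx": 0, "dy": 0, "dz": 0.0005, "spin": 0},
    {"hand": 0, "dx": 0, "dy": 0, "dz": 0.0005, "spin": 0},
    {"hand": 0, "dx": 0, "dy": 0, "dz": 0, "spin": 0}
  ]
}}

```text
time: 17.5
tool_pos: [0.5242, 0.1866, 0.2034]
ee_rot: [3.142, -0.0, 3.052]
contact_force: [-0.4, -0.1, -1.6]
gripper_width: 0.0119
finger_force: 55.0
```

```bash
python3 -c "
from h import *
st()"
```

```text
t 17.5 p [0.5242 0.1866 0.2034] r [ 3.1415e+00 -1.0000e-04  3.0517e+00] F [-0.41 -0.06 -1.63] T [ 0.015  0.127 -0.007] w 0.0119 54.999362379312515
```

{"api": "step_arm", "payload": {
  "moves": [
    {"hand": 0, "dx": 0, "dy": 0, "dz": 0.0005, "spin": 0},
    {"hand": 0, "dx": 0, "dy": 0, "dz": 0.0005, "spin": 0},
    {"hand": 0, "dx": 0, "dy": 0, "dz": 0.0005, "spin": 0},
    {"hand": 0, "dx": 0, "dy": 0, "dz": 0, "spin": 0}
  ]
}}

```text
time: 17.9
tool_pos: [0.5242, 0.1866, 0.2019]
ee_rot: [3.142, -0.0, 3.052]
contact_force: [-0.2, 0.2, -1.5]
gripper_width: 0.0117
finger_force: 55.0
```

```bash
python3 -c "
from h import *
st()"
```

```text
t 17.9 p [0.5242 0.1866 0.2019] r [ 3.1416e+00 -1.0000e-04  3.0518e+00] F [-0.22  0.19 -1.45] T [ 0.013  0.128 -0.017] w 0.0117 54.999378472566605
```

{"api": "step_arm", "payload": {
  "moves": [
    {"hand": 0, "dx": 0, "dy": 0, "dz": 0.0005, "spin": 0},
    {"hand": 0, "dx": 0, "dy": 0, "dz": 0.0005, "spin": 0},
    {"hand": 0, "dx": 0, "dy": 0, "dz": 0, "spin": 0}
  ]
}}

```text
time: 18.2
tool_pos: [0.5242, 0.1866, 0.2009]
ee_rot: [3.142, -0.0, 3.052]
contact_force: [1.2, 0.5, -1.5]
gripper_width: 0.0116
finger_force: 55.0
```

```bash
python3 -c "
from h import *
st()"
```

```text
t 18.2 p [0.5242 0.1866 0.2009] r [ 3.1416e+00 -1.0000e-04  3.0518e+00] F [ 1.24  0.51 -1.49] T [0.043 0.085 0.054] w 0.0116 54.99921843409538
```

{"api": "step_arm", "payload": {
  "moves": [
    {"hand": 0, "dx": 0, "dy": 0, "dz": 0.0005, "spin": 0},
    {"hand": 0, "dx": 0, "dy": 0, "dz": 0.0005, "spin": 0},
    {"hand": 0, "dx": 0, "dy": 0, "dz": 0, "spin": 0}
  ]
}}

```text
time: 18.5
tool_pos: [0.5242, 0.1866, 0.1999]
ee_rot: [3.142, -0.0, 3.052]
contact_force: [0.3, -0.3, -1.1]
gripper_width: 0.0121
finger_force: 55.0
```

```bash
python3 -c "
from h import *
st()"
```

```text
t 18.5 p [0.5242 0.1866 0.1999] r [ 3.1416e+00 -1.0000e-04  3.0518e+00] F [ 0.28 -0.34 -1.13] T [0.049 0.151 0.021] w 0.0121 54.9992997944355
```

{"api": "step_arm", "payload": {
  "moves": [
    {"hand": 0, "dx": 0, "dy": 0, "dz": 0.0005, "spin": 0},
    {"hand": 0, "dx": 0, "dy": 0, "dz": 0.0005, "spin": 0},
    {"hand": 0, "dx": 0, "dy": 0, "dz": 0, "spin": 0}
  ]
}}

```text
time: 18.8
tool_pos: [0.5242, 0.1867, 0.1989]
ee_rot: [3.142, -0.0, 3.052]
contact_force: [-1.1, 0.3, -2.2]
gripper_width: 0.0114
finger_force: 55.0
```

```bash
python3 -c "
from h import *
st()"
```

```text
t 18.8 p [0.5242 0.1867 0.1989] r [ 3.1415e+00 -1.0000e-04  3.0518e+00] F [-1.14  0.29 -2.16] T [0.077 0.122 0.016] w 0.0114 54.99934047460556
```

{"api": "step_arm", "payload": {
  "moves": [
    {"hand": 0, "dx": 0, "dy": 0, "dz": 0.0005, "spin": 0},
    {"hand": 0, "dx": 0, "dy": 0, "dz": 0.0005, "spin": 0},
    {"hand": 0, "dx": 0, "dy": 0, "dz": 0.0005, "spin": 0},
    {"hand": 0, "dx": 0, "dy": 0, "dz": 0, "spin": 0}
  ]
}}

```text
time: 19.2
tool_pos: [0.5242, 0.1866, 0.1974]
ee_rot: [3.142, -0.0, 3.052]
contact_force: [-0.6, 0.2, -1.8]
gripper_width: 0.0116
finger_force: 55.0
```

```bash
python3 -c "
from h import *
st()"
```

```text
t 19.2 p [0.5242 0.1866 0.1974] r [ 3.1416e+00 -2.0000e-04  3.0518e+00] F [-0.63  0.17 -1.8 ] T [ 0.064  0.127 -0.032] w 0.0116 54.999326169490814
```

{"api": "step_arm", "payload": {
  "moves": [
    {"hand": 0, "dx": 0, "dy": 0, "dz": 0.0005, "spin": 0},
    {"hand": 0, "dx": 0, "dy": 0, "dz": 0.0005, "spin": 0},
    {"hand": 0, "dx": 0, "dy": 0, "dz": 0.0005, "spin": 0},
    {"hand": 0, "dx": 0, "dy": 0, "dz": 0, "spin": 0}
  ]
}}

```text
time: 19.6
tool_pos: [0.5241, 0.1866, 0.1959]
ee_rot: [-3.142, -0.0, 3.052]
contact_force: [-0.5, 1.3, -1.3]
gripper_width: 0.0118
finger_force: 55.0
```

```bash
python3 -c "
from h import *
st()"
```

```text
t 19.6 p [0.5241 0.1866 0.1959] r [-3.1416e+00 -2.0000e-04  3.0518e+00] F [-0.47  1.28 -1.31] T [0.007 0.097 0.036] w 0.0118 54.999351650476456
```

{"api": "step_arm", "payload": {
  "moves": [
    {"hand": 0, "dx": 0, "dy": 0, "dz": 0.0005, "spin": 0},
    {"hand": 0, "dx": 0, "dy": 0, "dz": 0.0005, "spin": 0},
    {"hand": 0, "dx": 0, "dy": 0, "dz": 0, "spin": 0}
  ]
}}

```text
time: 19.9
tool_pos: [0.5242, 0.1867, 0.1949]
ee_rot: [3.142, -0.0, 3.052]
contact_force: [-0.1, -0.6, -1.4]
gripper_width: 0.0117
finger_force: 55.0
```

```bash
python3 -c "
from h import *
st()"
```

```text
t 19.9 p [0.5242 0.1867 0.1949] r [ 3.1415e+00 -1.0000e-04  3.0518e+00] F [-0.13 -0.6  -1.44] T [0.059 0.123 0.038] w 0.0117 54.99922424554825
```

{"api": "step_arm", "payload": {
  "moves": [
    {"hand": 0, "dx": 0, "dy": 0, "dz": 0.0005, "spin": 0},
    {"hand": 0, "dx": 0, "dy": 0, "dz": 0.0005, "spin": 0},
    {"hand": 0, "dx": 0, "dy": 0, "dz": 0.0005, "spin": 0},
    {"hand": 0, "dx": 0, "dy": 0, "dz": 0, "spin": 0}
  ]
}}

```text
time: 20.3
tool_pos: [0.5242, 0.1867, 0.1933]
ee_rot: [3.142, -0.0, 3.052]
contact_force: [-0.4, 0.1, -1.7]
gripper_width: 0.0113
finger_force: 55.0
```

```bash
python3 -c "
from h import *
st()"
```

```text
t 20.3 p [0.5242 0.1867 0.1933] r [ 3.1415e+00 -2.0000e-04  3.0518e+00] F [-0.41  0.1  -1.68] T [0.074 0.166 0.012] w 0.0113 54.99941557645798
```

{"api": "step_arm", "payload": {
  "moves": [
    {"hand": 0, "dx": 0, "dy": 0, "dz": 0.0005, "spin": 0},
    {"hand": 0, "dx": 0, "dy": 0, "dz": 0.0005, "spin": 0},
    {"hand": 0, "dx": 0, "dy": 0, "dz": 0.0005, "spin": 0},
    {"hand": 0, "dx": 0, "dy": 0, "dz": 0, "spin": 0}
  ]
}}

```text
time: 20.7
tool_pos: [0.5242, 0.1867, 0.1918]
ee_rot: [3.142, -0.0, 3.052]
contact_force: [0.5, 0.7, -1.4]
gripper_width: 0.012
finger_force: 55.0
```

```bash
python3 -c "
from h import *
st()"
```

```text
t 20.7 p [0.5242 0.1867 0.1918] r [ 3.1416e+00 -2.0000e-04  3.0518e+00] F [ 0.5   0.67 -1.4 ] T [ 0.033  0.129 -0.023] w 0.012 54.99923720955849
```

{"api": "step_arm", "payload": {
  "moves": [
    {"hand": 0, "dx": 0, "dy": 0, "dz": 0.0005, "spin": 0},
    {"hand": 0, "dx": 0, "dy": 0, "dz": 0.0005, "spin": 0},
    {"hand": 0, "dx": 0, "dy": 0, "dz": 0.0005, "spin": 0},
    {"hand": 0, "dx": 0, "dy": 0, "dz": 0, "spin": 0}
  ]
}}

```text
time: 21.1
tool_pos: [0.5242, 0.1867, 0.1903]
ee_rot: [3.142, -0.0, 3.052]
contact_force: [0.6, 0.2, -1.4]
gripper_width: 0.0117
finger_force: 55.0
```

```bash
python3 -c "
from h import *
st()"
```

```text
t 21.1 p [0.5242 0.1867 0.1903] r [ 3.1416e+00 -2.0000e-04  3.0518e+00] F [ 0.6   0.19 -1.39] T [ 0.04   0.164 -0.049] w 0.0117 54.99936282634735
```

{"api": "step_arm", "payload": {
  "moves": [
    {"hand": 0, "dx": 0, "dy": 0, "dz": 0.0005, "spin": 0},
    {"hand": 0, "dx": 0, "dy": 0, "dz": 0.0005, "spin": 0},
    {"hand": 0, "dx": 0, "dy": 0, "dz": 0.0005, "spin": 0},
    {"hand": 0, "dx": 0, "dy": 0, "dz": 0, "spin": 0}
  ]
}}

```text
time: 21.5
tool_pos: [0.5242, 0.1866, 0.1889]
ee_rot: [3.142, -0.0, 3.052]
contact_force: [-0.1, 0.2, -1.5]
gripper_width: 0.0118
finger_force: 55.0
```

```bash
python3 -c "
from h import *
st()"
```

```text
t 21.5 p [0.5242 0.1866 0.1889] r [ 3.1416e+00 -2.0000e-04  3.0518e+00] F [-0.08  0.23 -1.52] T [ 0.089  0.126 -0.003] w 0.0118 54.99928683042526
```

```bash
python3 -c "
from h import *
a=grab('side')
p=lambda u,v:(255+u/9.333,95+v/9.333)
for y in(.172,.188): print('tip top',at(a,p(268,415),1,y),'shank',at(a,p(322,415),1,y))
print('tip bottom seen',at(a,p(268,500),1,.172))
print('bail@g5 far',at(a,p(303,318),1,.179+.034),'near',at(a,p(300,445),1,.179-.034))
s=st()
B=s['tool_pos']+np.array([.079,-.007,-.011]); print('bail px now',proj(a,[B,B+[0,.034,0],B-[0,.034,0]]).round(1).tolist())
np.set_printoptions(linewidth=250)
print(a['image'].mean(2)[126:166,276:298].astype(int))
"
```

```text
tip top [0.5905177  0.172      0.20606723] shank [0.61007351 0.172      0.20565519]
tip top [0.59257169 0.188      0.19390857] shank [0.61239938 0.188      0.1934908 ]
tip bottom seen [0.59262096 0.172      0.16718047]
bail@g5 far [0.60624215 0.213      0.21883409] near [0.59915582 0.145      0.21309799]
t 21.55 p [0.5242 0.1866 0.1889] r [ 3.1416e+00 -1.0000e-04  3.0518e+00] F [-0.53  0.83 -0.96] T [-0.027  0.041 -0.024] w 0.0116 54.99926134943962
bail px now [[286.8, 144.7], [285.9, 138.6], [287.7, 150.9]]
[[ 88  72  64  64  66  65  66  65  64  65  75  62  80  96 110 125 131 131 131 131 131 131]
 [111 101  87  90  82  73  83  79  84 106  97  74  85 109 129 129 130 130 129 130 130 129]
 [116 119 113 115 109 103 109 106 107 124 111  96  91 110 130 129 130 130 129 129 131 131]
 [117 120 121 120 122 122 121 118 116 114 110 103  89 109 129 130 130 131 131 132 132 132]
 [116 120 119 119 122 121 121 119 116 114 109 104  90 110 130 129 128 130 130 131 131 130]
 [117 119 120 120 122 121 122 118 115 112 110 104  90 110 130 131 131 131 129 129 131 130]
 [116 120 120 120 121 122 121 118 115 11
[... 2354 characters left out ...]
5 130  83  84  86  91 119 135 133 133 135 135 133 134 134 133]
 [123 128 124 124 129 127 124 115  89  84  84  93 127 133 132 133 133 141 139 140 139 138]
 [ 95 107  94  95 109 105 103  88  88  84  86  91 117 112 113 117 114 128 125 121 125 120]
 [ 86  98  84  86  97  86  97  83  83  84  84  87  98  85  87 105  87 100  98  87 105  84]
 [ 88 105  85  86  98  86  98  84  82  84  85  88  98  85  88 113  86 100  98  88 112  84]
 [ 90 113  85  87  99  87  98  85  85  84  86  88  98  85  88 113  87 100  99  86 105  85]
 [ 89 113  86  94  98  87  98  85  83  83  86  88  99  85  89 113  87  94  98  87  98  84]
 [ 92 120  93 101 100  88  98  86  82  85  86  87  97  84  88 112  84  85  98  87  97  85]]
```

The numbers put the J floor (rows 145–147) right under the bail (row ~146), so contact is close. From here I'll average the force over several readings and go in small steps.

```bash
cat > avg.py <<'E'
from h import *
L=[]
for i in range(7): eyes.grab_frame('side'); s=arm.sense(); L.append(np.r_[s['contact_force'],s['ft_torque']])
L=np.array(L); print('avg F,T',L.mean(0).round(3),'sd',L.std(0).round(2),'t',s['time'],'z',s['tool_pos'].round(4))
E
python3 avg.py
```

```text
avg F,T [-0.447 -0.02  -1.131  0.033  0.137  0.004] sd [0.52 0.53 0.48 0.03 0.03 0.02] t 21.9 z [0.5242 0.1866 0.189 ]
```

{"api": "step_arm", "payload": {
  "moves": [
    {"hand": 0, "dx": 0, "dy": 0, "dz": 0.0005, "spin": 0},
    {"hand": 0, "dx": 0, "dy": 0, "dz": 0.0005, "spin": 0},
    {"hand": 0, "dx": 0, "dy": 0, "dz": 0, "spin": 0}
  ]
}}

```text
time: 22.2
tool_pos: [0.5242, 0.1866, 0.1879]
ee_rot: [-3.142, -0.0, 3.052]
contact_force: [-0.8, -0.7, -1.1]
gripper_width: 0.0116
finger_force: 55.0
```

```bash
python3 avg.py
```

```text
avg F,T [-0.114  0.186 -1.72   0.029  0.112 -0.018] sd [0.33 0.62 0.6  0.03 0.04 0.02] t 22.55 z [0.5242 0.1867 0.188 ]
```

{"api": "step_arm", "payload": {
  "moves": [
    {"hand": 0, "dx": 0, "dy": 0, "dz": 0.0005, "spin": 0},
    {"hand": 0, "dx": 0, "dy": 0, "dz": 0.0005, "spin": 0},
    {"hand": 0, "dx": 0, "dy": 0, "dz": 0, "spin": 0}
  ]
}}

```text
time: 22.85
tool_pos: [0.5241, 0.1866, 0.1868]
ee_rot: [-3.142, -0.0, 3.052]
contact_force: [0.0, -0.2, -1.4]
gripper_width: 0.0118
finger_force: 55.0
```

```bash
python3 avg.py
```

```text
avg F,T [ 0.255 -0.146 -1.64   0.024  0.153 -0.006] sd [0.56 0.39 0.27 0.01 0.03 0.03] t 23.2 z [0.5242 0.1867 0.1869]
```

{"api": "step_arm", "payload": {
  "moves": [
    {"hand": 0, "dx": 0, "dy": 0, "dz": 0.0005, "spin": 0},
    {"hand": 0, "dx": 0, "dy": 0, "dz": 0.0005, "spin": 0},
    {"hand": 0, "dx": 0, "dy": 0, "dz": 0, "spin": 0}
  ]
}}

```text
time: 23.5
tool_pos: [0.5242, 0.1866, 0.1859]
ee_rot: [3.142, -0.0, 3.052]
contact_force: [-0.2, 0.3, -1.8]
gripper_width: 0.0119
finger_force: 55.0
```

```bash
python3 avg.py
```

```text
avg F,T [-0.563 -0.113 -1.698  0.037  0.127 -0.016] sd [0.4  0.61 0.56 0.03 0.02 0.03] t 23.85 z [0.5242 0.1866 0.186 ]
```

{"api": "step_arm", "payload": {
  "moves": [
    {"hand": 0, "dx": 0, "dy": 0, "dz": 0.0005, "spin": 0},
    {"hand": 0, "dx": 0, "dy": 0, "dz": 0.0005, "spin": 0},
    {"hand": 0, "dx": 0, "dy": 0, "dz": 0, "spin": 0}
  ]
}}

```text
time: 24.15
tool_pos: [0.5241, 0.1867, 0.1848]
ee_rot: [3.142, -0.0, 3.052]
contact_force: [-0.3, 0.2, -1.7]
gripper_width: 0.0116
finger_force: 55.0
```

```bash
python3 avg.py
```

```text
avg F,T [-0.037  0.145 -1.347  0.039  0.133  0.009] sd [0.39 0.64 0.24 0.02 0.04 0.03] t 24.5 z [0.5242 0.1866 0.185 ]
```

{"api": "step_arm", "payload": {
  "moves": [
    {"hand": 0, "dx": 0, "dy": 0, "dz": 0.0005, "spin": 0},
    {"hand": 0, "dx": 0, "dy": 0, "dz": 0.0005, "spin": 0},
    {"hand": 0, "dx": 0, "dy": 0, "dz": 0, "spin": 0}
  ]
}}

```text
time: 24.8
tool_pos: [0.5242, 0.1867, 0.1838]
ee_rot: [3.142, -0.0, 3.052]
contact_force: [-0.3, 1.0, -1.5]
gripper_width: 0.012
finger_force: 55.0
```

```bash
python3 avg.py
```

```text
avg F,T [-0.486 -0.203 -1.539  0.058  0.129 -0.009] sd [0.36 0.54 0.3  0.04 0.02 0.03] t 25.15 z [0.5242 0.1866 0.184 ]
```

{"api": "step_arm", "payload": {
  "moves": [
    {"hand": 0, "dx": 0, "dy": 0, "dz": 0.0005, "spin": 0},
    {"hand": 0, "dx": 0, "dy": 0, "dz": 0.0005, "spin": 0},
    {"hand": 0, "dx": 0, "dy": 0, "dz": 0, "spin": 0}
  ]
}}

```text
time: 25.45
tool_pos: [0.5243, 0.1867, 0.183]
ee_rot: [3.141, 0.0, 3.052]
contact_force: [0.6, 0.5, -0.6]
gripper_width: 0.0119
finger_force: 55.0
```

```bash
python3 avg.py
```

```text
avg F,T [-0.248 -0.105 -0.634  0.03   0.095 -0.015] sd [0.45 0.31 0.32 0.02 0.04 0.03] t 25.8 z [0.5243 0.1867 0.183 ]
```

Contact: Fz has dropped from −1.55 to −0.63 N. A little more.

{"api": "step_arm", "payload": {
  "moves": [
    {"hand": 0, "dx": 0, "dy": 0, "dz": 0.0003, "spin": 0},
    {"hand": 0, "dx": 0, "dy": 0, "dz": 0, "spin": 0},
    {"hand": 0, "dx": 0, "dy": 0, "dz": 0, "spin": 0}
  ]
}}

```text
time: 26.1
tool_pos: [0.5243, 0.1867, 0.1828]
ee_rot: [3.141, 0.0, 3.052]
contact_force: [0.3, 0.1, -0.5]
gripper_width: 0.0115
finger_force: 55.0
```

```bash
python3 avg.py
```

```text
avg F,T [ 0.18  -0.167  0.073  0.024  0.011 -0.002] sd [0.79 0.48 0.52 0.04 0.02 0.04] t 26.45 z [0.5243 0.1867 0.1827]
```

```bash
python3 -c "
from h import *
a=grab('side'); g=a['image'].mean(2); np.set_printoptions(linewidth=200)
print(proj(a,[[.604,.172,z] for z in(.33,.30,.27,.24,.21,.18)]).round(1).tolist())
print(proj(a,[[.6095,.172,.18]]).round(2))
for r in(106,110,114,118,122,126,130,134,138,142,146,148): print(r,g[r,282:298].astype(int))
"
```

```text
[[290.1, 107.9], [289.5, 115.9], [288.9, 123.6], [288.3, 131.2], [287.8, 138.5], [287.2, 145.5]]
[[288.86 145.52]]
106 [207 206 207 208 199 104  83  83  84  83  84  96 109 108 108 106]
110 [171 170 156 130 170 136 111  91  85  89  98 102 103 101  98  91]
114 [ 72  69  67  85 108 106  95  86  85  94  93  89 114 134 133 130]
118 [ 82  78  78  75  74  71  68  82  88 121 132 133 134 133 131 132]
122 [ 85  82  81  80  77  74  76  85  90 121 131 132 131 131 131 130]
126 [ 65  65  65  65  74  65  80  96 110 131 131 131 131 130 132 130]
130 [122 119 116 113 111 104  89 109 129 129 129 131 130 131 130 130]
134 [121 118 114 111 108  98  94 115 133 133 131 131 130 132 133 132]
138 [ 66  58  57  58  77 106  89 121 132 132 133 132 132 131 132 130]
142 [100 120 130  99 126 151  90 119 130 131 132 131 131 132 132 132]
146 [ 86  96 100  99  97 100  90 126 129 130 131 133 132 132 132 132]
148 [103 102  98  89 111 130  91 129 132 131 134 133 133 132 131 132]
```

The hook carries the rack (Fz ≈ 0, moment ≈ 0) and is close to plumb. Releasing gently.

{"api": "step_arm", "payload": {
  "moves": [
    {"hand": 0, "dx": 0, "dy": 0, "dz": 0, "spin": 0},
    {"hand": 0, "dx": 0, "dy": 0, "dz": 0, "spin": 0},
    {"hand": 0, "dx": 0, "dy": 0, "dz": 0, "spin": 0}
  ],
  "squeeze": 15
}}

```text
time: 26.8
tool_pos: [0.5242, 0.1866, 0.1826]
ee_rot: [3.142, -0.0, 3.052]
contact_force: [0.1, -0.5, 0.3]
gripper_width: 0.0123
finger_force: 15.0
```

{"api": "step_arm", "payload": {
  "moves": [
    {"hand": 0, "dx": 0, "dy": 0, "dz": 0, "spin": 0},
    {"hand": 0, "dx": 0, "dy": 0, "dz": 0, "spin": 0},
    {"hand": 0, "dx": 0, "dy": 0, "dz": 0, "spin": 0}
  ],
  "squeeze": 3
}}

```text
time: 27.1
tool_pos: [0.5242, 0.1868, 0.1827]
ee_rot: [3.141, -0.0, 3.052]
contact_force: [-0.4, -0.2, 0.2]
gripper_width: 0.0134
finger_force: 3.0
```

```bash
python3 avg.py
```

```text
avg F,T [-0.231  0.256  0.263  0.071  0.035  0.024] sd [0.3  0.33 0.85 0.03 0.02 0.03] t 27.45 z [0.5242 0.1867 0.1827]
```

{"api": "step_arm", "payload": {
  "moves": [
    {"hand": 0.16, "dx": 0, "dy": 0, "dz": 0, "spin": 0},
    {"hand": 0.18, "dx": 0, "dy": 0, "dz": 0, "spin": 0},
    {"hand": 0.22, "dx": 0, "dy": 0, "dz": 0, "spin": 0},
    {"hand": 0.3, "dx": 0, "dy": 0, "dz": 0, "spin": 0},
    {"hand": 0.4, "dx": 0, "dy": 0, "dz": 0, "spin": 0}
  ]
}}

```text
time: 27.95
tool_pos: [0.5242, 0.1866, 0.1826]
ee_rot: [3.142, 0.0, 3.052]
contact_force: [0.1, -0.0, 0.5]
gripper_width: 0.0328
finger_force: 0.0
```

{"api": "step_arm", "payload": {
  "moves": [
    {"hand": 0.5, "dx": 0, "dy": 0, "dz": 0, "spin": 0},
    {"hand": 0.6, "dx": 0, "dy": 0, "dz": 0, "spin": 0},
    {"hand": 0.7, "dx": 0, "dy": 0, "dz": 0, "spin": 0},
    {"hand": 0.7, "dx": 0, "dy": 0, "dz": 0, "spin": 0},
    {"hand": 0.7, "dx": 0, "dy": 0, "dz": 0, "spin": 0}
  ]
}}

```text
time: 28.45
tool_pos: [0.5242, 0.1867, 0.1827]
ee_rot: [3.142, 0.0, 3.052]
contact_force: [-0.1, 0.4, -0.5]
gripper_width: 0.0635
finger_force: 0.0
```

```bash
python3 -c "
from h import *
st(); T=[grab('side')['image'].astype(float).mean(2) for i in range(14)]
S=np.std(T,0); print(np.percentile(S[100:150,270:305],[50,99,100]).round(1),np.percentile(S[150:175,255:305],[50,99,100]).round(1))
tm=T[0][150:178,258:302].astype(np.float32)
W=cv2.createHanningWindow(tm.shape[::-1],cv2.CV_32F)
print([np.round(cv2.phaseCorrelate(tm,t[150:178,258:302].astype(np.float32),W)[0],2).tolist() for t in T[1:]])
st()"
```

```text
t 28.45 p [0.5242 0.1867 0.1827] r [3.1415 0.     3.0518] F [-0.11  0.35 -0.53] T [0.022 0.05  0.07 ] w 0.0635 0.0
[ 0.5 16.1 32.6] [ 1.2 25.8 30.3]
[[0.54, 0.02], [0.57, 0.16], [0.38, 0.12], [0.04, -0.04], [-0.41, 0.1], [-0.44, -0.07], [-0.8, 0.04], [-1.3, -0.14], [-1.39, 0.08], [-1.37, 0.04], [-1.37, 0.0], [-1.27, -0.05], [-0.71, -0.02]]
t 29.15 p [0.5242 0.1867 0.1826] r [ 3.1415 -0.      3.0518] F [0.13 0.25 0.02] T [0.045 0.05  0.013] w 0.064 0.0
```

Released, but it swings about ±1 px (~2.5 mm). I'll see whether it decays on its own.

{"api": "step_arm", "payload": {
  "moves": [
    {"hand": 0.7, "dx": 0, "dy": 0, "dz": 0, "spin": 0},
    {"hand": 0.7, "dx": 0, "dy": 0, "dz": 0, "spin": 0},
    {"hand": 0.7, "dx": 0, "dy": 0, "dz": 0, "spin": 0},
    {"hand": 0.7, "dx": 0, "dy": 0, "dz": 0, "spin": 0},
    {"hand": 0.7, "dx": 0, "dy": 0, "dz": 0, "spin": 0}
  ]
}}

```text
time: 29.65
tool_pos: [0.5242, 0.1867, 0.1826]
ee_rot: [3.142, 0.0, 3.052]
contact_force: [0.5, 0.9, 0.1]
gripper_width: 0.0638
finger_force: 0.0
```

{"api": "step_arm", "payload": {
  "moves": [
    {"hand": 0.7, "dx": 0, "dy": 0, "dz": 0, "spin": 0},
    {"hand": 0.7, "dx": 0, "dy": 0, "dz": 0, "spin": 0},
    {"hand": 0.7, "dx": 0, "dy": 0, "dz": 0, "spin": 0},
    {"hand": 0.7, "dx": 0, "dy": 0, "dz": 0, "spin": 0},
    {"hand": 0.7, "dx": 0, "dy": 0, "dz": 0, "spin": 0}
  ]
}}

```text
time: 30.15
tool_pos: [0.5242, 0.1867, 0.1827]
ee_rot: [3.142, 0.0, 3.052]
contact_force: [-0.5, 0.6, -0.0]
gripper_width: 0.0636
finger_force: 0.0
```

{"api": "step_arm", "payload": {
  "moves": [
    {"hand": 0.7, "dx": 0, "dy": 0, "dz": 0, "spin": 0},
    {"hand": 0.7, "dx": 0, "dy": 0, "dz": 0, "spin": 0},
    {"hand": 0.7, "dx": 0, "dy": 0, "dz": 0, "spin": 0},
    {"hand": 0.7, "dx": 0, "dy": 0, "dz": 0, "spin": 0},
    {"hand": 0.7, "dx": 0, "dy": 0, "dz": 0, "spin": 0}
  ]
}}

```text
time: 30.65
tool_pos: [0.5242, 0.1867, 0.1826]
ee_rot: [3.141, 0.0, 3.052]
contact_force: [-0.3, 0.1, 0.3]
gripper_width: 0.064
finger_force: 0.0
```

```bash
cat > swing.py <<'E'
from h import *
import sys,os
n=int(sys.argv[1]); T=[]
for i in range(n): T.append(grab('side')['image'].astype(np.float32).mean(2)[150:178,258:302])
if not os.path.exists('ref.npy'): np.save('ref.npy',T[0])
r=np.load('ref.npy').astype(np.float32); W=cv2.createHanningWindow(r.shape[::-1],cv2.CV_32F)
d=[cv2.phaseCorrelate(r,t,W)[0][0] for t in T]; print(np.round(d,2),'mid',(max(d)+min(d))/2); st()
E
python3 swing.py 18
```

```text
[ 0.5   0.14  0.16 -0.02 -0.48 -0.03  0.02  0.1   0.4   0.37  0.76  0.84
  1.3   1.27  1.39  1.19  0.91  0.88] mid 0.4554418949224406
t 31.55 p [0.5242 0.1866 0.1827] r [3.1415 0.     3.0518] F [0.18 0.65 0.17] T [ 0.063 -0.012 -0.007] w 0.0641 0.0
```

Decay is slow (~±2 mm remains), so I'll steady it: take the grip lightly again, shift to the swing's midpoint (0.45 px in this reference), and let go.

{"api": "step_arm", "payload": {
  "moves": [
    {"hand": 0.4, "dx": 0, "dy": 0, "dz": 0, "spin": 0},
    {"hand": 0.3, "dx": 0, "dy": 0, "dz": 0, "spin": 0},
    {"hand": 0.25, "dx": 0, "dy": 0, "dz": 0, "spin": 0},
    {"hand": 0.2, "dx": 0, "dy": 0, "dz": 0, "spin": 0},
    {"hand": 0.18, "dx": 0, "dy": 0, "dz": 0, "spin": 0}
  ],
  "squeeze": 3
}}

```text
time: 32.05
tool_pos: [0.5242, 0.1866, 0.1827]
ee_rot: [3.142, 0.0, 3.052]
contact_force: [-0.6, 0.1, -0.4]
gripper_width: 0.0268
finger_force: 0.0
```

{"api": "step_arm", "payload": {
  "moves": [
    {"hand": 0.16, "dx": 0, "dy": 0, "dz": 0, "spin": 0},
    {"hand": 0.14, "dx": 0, "dy": 0, "dz": 0, "spin": 0},
    {"hand": 0.12, "dx": 0, "dy": 0, "dz": 0, "spin": 0},
    {"hand": 0.1, "dx": 0, "dy": 0, "dz": 0, "spin": 0},
    {"hand": 0.1, "dx": 0, "dy": 0, "dz": 0, "spin": 0}
  ],
  "squeeze": 3
}}

```text
time: 32.55
tool_pos: [0.5242, 0.1867, 0.1826]
ee_rot: [3.142, -0.0, 3.052]
contact_force: [-0.3, 0.6, -0.0]
gripper_width: 0.0133
finger_force: 3.0
```

```bash
python3 swing.py 8
```

```text
[1.16 1.2  1.22 1.15 1.17 1.23 1.23 1.24] mid 1.197679514964113
t 32.95 p [0.5242 0.1867 0.1827] r [3.1415e+00 1.0000e-04 3.0518e+00] F [ 0.27  0.11 -0.22] T [0.033 0.049 0.031] w 0.0132 3.000011332333088
```

{"api": "step_arm", "payload": {
  "moves": [
    {"hand": 0.1, "dx": 0.0008, "dy": 0, "dz": 0, "spin": 0},
    {"hand": 0.1, "dx": 0.0008, "dy": 0, "dz": 0, "spin": 0},
    {"hand": 0.1, "dx": 0.0008, "dy": 0, "dz": 0, "spin": 0},
    {"hand": 0.1, "dx": 0, "dy": 0, "dz": 0, "spin": 0},
    {"hand": 0.1, "dx": 0, "dy": 0, "dz": 0, "spin": 0}
  ]
}}

```text
time: 33.45
tool_pos: [0.5218, 0.1869, 0.1827]
ee_rot: [3.141, 0.0, 3.052]
contact_force: [-0.2, -0.9, 0.0]
gripper_width: 0.0133
finger_force: 3.0
```

```bash
python3 swing.py 5
```

```text
[0.2  0.19 0.25 0.28 0.3 ] mid 0.24457253512492017
t 33.7 p [0.5219 0.1869 0.1826] r [3.1415 0.     3.0517] F [ 0.66 -0.38 -0.53] T [ 0.018 -0.034  0.017] w 0.0131 3.0000270903110504
```

Slight overshoot: back 0.5 mm, then release.

{"api": "step_arm", "payload": {
  "moves": [
    {"hand": 0.1, "dx": -0.0005, "dy": 0, "dz": 0, "spin": 0},
    {"hand": 0.1, "dx": 0, "dy": 0, "dz": 0, "spin": 0},
    {"hand": 0.1, "dx": 0, "dy": 0, "dz": 0, "spin": 0}
  ]
}}

```text
time: 34.0
tool_pos: [0.5223, 0.1868, 0.1826]
ee_rot: [3.142, -0.0, 3.052]
contact_force: [0.2, -0.4, 0.1]
gripper_width: 0.0135
finger_force: 3.0
```

{"api": "step_arm", "payload": {
  "moves": [
    {"hand": 0.16, "dx": 0, "dy": 0, "dz": 0, "spin": 0},
    {"hand": 0.18, "dx": 0, "dy": 0, "dz": 0, "spin": 0},
    {"hand": 0.22, "dx": 0, "dy": 0, "dz": 0, "spin": 0},
    {"hand": 0.35, "dx": 0, "dy": 0, "dz": 0, "spin": 0},
    {"hand": 0.5, "dx": 0, "dy": 0, "dz": 0, "spin": 0}
  ]
}}

```text
time: 34.5
tool_pos: [0.5223, 0.1868, 0.1826]
ee_rot: [3.142, 0.0, 3.052]
contact_force: [-0.5, 0.7, -0.1]
gripper_width: 0.0335
finger_force: 0.0
```

```bash
python3 swing.py 18
```

```text
[0.29 0.41 0.29 0.34 0.38 0.27 0.23 0.34 0.61 0.6  0.58 0.53 0.62 0.35
 0.25 0.26 0.35 0.3 ] mid 0.422876453062619
t 35.4 p [0.5223 0.1868 0.1826] r [3.1416 0.     3.0518] F [ 0.15 -0.28 -0.36] T [ 0.026 -0.024 -0.003] w 0.0457 0.0
```

Quiet now (~±0.5 mm). Withdrawing straight up, then away.

{"api": "step_arm", "payload": {
  "moves": [
    {"hand": 0.7, "dx": 0, "dy": 0, "dz": 0, "spin": 0},
    {"hand": 0.7, "dx": 0, "dy": 0, "dz": 0, "spin": 0},
    {"hand": 0.7, "dx": 0, "dy": 0, "dz": -0.005, "spin": 0},
    {"hand": 0.7, "dx": 0, "dy": 0, "dz": -0.01, "spin": 0},
    {"hand": 0.7, "dx": 0, "dy": 0, "dz": -0.015, "spin": 0}
  ]
}}

```text
time: 35.9
tool_pos: [0.5221, 0.1867, 0.2131]
ee_rot: [-3.141, -0.001, 3.052]
contact_force: [0.5, 0.5, -0.2]
gripper_width: 0.064
finger_force: 0.0
```

{"api": "step_arm", "payload": {
  "moves": [
    {"hand": 0.7, "dx": 0, "dy": 0, "dz": -0.02, "spin": 0},
    {"hand": 0.7, "dx": 0, "dy": 0, "dz": -0.02, "spin": 0},
    {"hand": 0.7, "dx": 0.02, "dy": 0, "dz": -0.01, "spin": 0},
    {"hand": 0.7, "dx": 0.03, "dy": 0, "dz": 0, "spin": 0},
    {"hand": 0.7, "dx": 0.03, "dy": 0, "dz": 0, "spin": 0}
  ]
}}

```text
time: 36.4
tool_pos: [0.4423, 0.1941, 0.2639]
ee_rot: [3.14, 0.002, 3.051]
contact_force: [0.2, 0.3, 0.4]
gripper_width: 0.0638
finger_force: 0.0
```

{"api": "step_arm", "payload": {
  "moves": [
    {"hand": 0.7, "dx": 0.03, "dy": 0, "dz": 0, "spin": 0},
    {"hand": 0.7, "dx": 0.01, "dy": 0, "dz": 0, "spin": 0},
    {"hand": 0.7, "dx": 0, "dy": 0, "dz": 0, "spin": 0},
    {"hand": 0.7, "dx": 0, "dy": 0, "dz": 0, "spin": 0},
    {"hand": 0.7, "dx": 0, "dy": 0, "dz": 0, "spin": 0}
  ]
}}

```text
time: 36.9
tool_pos: [0.4041, 0.1977, 0.2628]
ee_rot: [3.141, 0.001, 3.051]
contact_force: [-0.1, -0.1, -0.1]
gripper_width: 0.0641
finger_force: 0.0
```

```bash
rm ref.npy; python3 swing.py 12; python3 -c "
from h import *
a=load('side')
cv2.imwrite('pics/fin.png',cv2.resize(a['image'][80:230,215:365,::-1],(600,600),interpolation=cv2.INTER_CUBIC))"
```

```text
[0.5  0.47 0.52 0.57 0.43 0.37 0.36 0.37 0.26 0.22 0.2  0.22] mid 0.3811804037441373
t 37.5 p [0.4028 0.1976 0.2626] r [3.1415 0.     3.0518] F [-0.31  0.18  0.48] T [0.004 0.017 0.007] w 0.0638 0.0
```

View pics/fin.png

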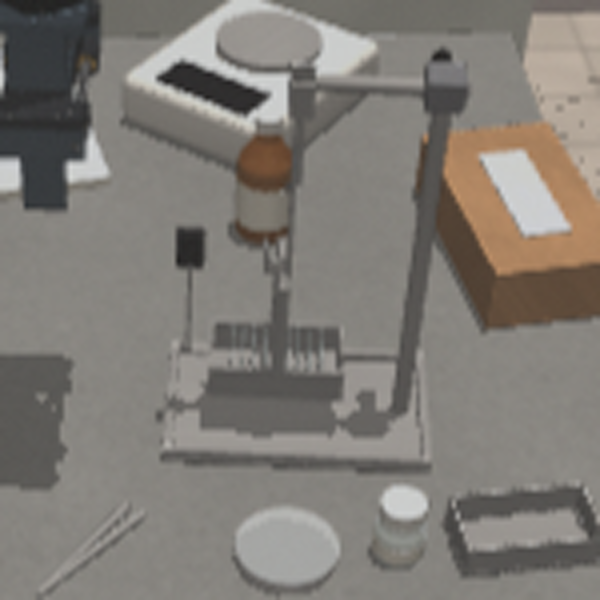

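The rack hangs level on the hook: the bail is in the J at about (280,260), the basket at (275,375), and the grip is clear at (190,247). I'll let the tiny residual motion fade for a few seconds, then hand in.

{"api": "step_arm", "payload": {
  "moves": [
    {"hand": 0.7, "dx": 0, "dy": 0, "dz": 0, "spin": 0},
    {"hand": 0.7, "dx": 0, "dy": 0, "dz": 0, "spin": 0},
    {"hand": 0.7, "dx": 0, "dy": 0, "dz": 0, "spin": 0},
    {"hand": 0.7, "dx": 0, "dy": 0, "dz": 0, "spin": 0},
    {"hand": 0.7, "dx": 0, "dy": 0, "dz": 0, "spin": 0}
  ]
}}

```text
time: 38.0
tool_pos: [0.4028, 0.1976, 0.2626]
ee_rot: [3.142, 0.0, 3.052]
contact_force: [-0.5, -0.1, -0.3]
gripper_width: 0.064
finger_force: 0.0
```

{"api": "step_arm", "payload": {
  "moves": [
    {"hand": 0.7, "dx": 0, "dy": 0, "dz": 0, "spin": 0},
    {"hand": 0.7, "dx": 0, "dy": 0, "dz": 0, "spin": 0},
    {"hand": 0.7, "dx": 0, "dy": 0, "dz": 0, "spin": 0},
    {"hand": 0.7, "dx": 0, "dy": 0, "dz": 0, "spin": 0},
    {"hand": 0.7, "dx": 0, "dy": 0, "dz": 0, "spin": 0}
  ]
}}

```text
time: 38.5
tool_pos: [0.4028, 0.1976, 0.2626]
ee_rot: [3.142, 0.0, 3.052]
contact_force: [-0.3, -0.1, -0.3]
gripper_width: 0.064
finger_force: 0.0
```

{"api": "step_arm", "payload": {
  "moves": [
    {"hand": 0.7, "dx": 0, "dy": 0, "dz": 0, "spin": 0},
    {"hand": 0.7, "dx": 0, "dy": 0, "dz": 0, "spin": 0},
    {"hand": 0.7, "dx": 0, "dy": 0, "dz": 0, "spin": 0},
    {"hand": 0.7, "dx": 0, "dy": 0, "dz": 0, "spin": 0},
    {"hand": 0.7, "dx": 0, "dy": 0, "dz": 0, "spin": 0}
  ]
}}

```text
time: 39.0
tool_pos: [0.4028, 0.1976, 0.2627]
ee_rot: [3.142, 0.0, 3.052]
contact_force: [0.8, -0.4, 0.1]
gripper_width: 0.0638
finger_force: 0.0
```

{"api": "step_arm", "payload": {
  "moves": [
    {"hand": 0.7, "dx": 0, "dy": 0, "dz": 0, "spin": 0},
    {"hand": 0.7, "dx": 0, "dy": 0, "dz": 0, "spin": 0},
    {"hand": 0.7, "dx": 0, "dy": 0, "dz": 0, "spin": 0},
    {"hand": 0.7, "dx": 0, "dy": 0, "dz": 0, "spin": 0},
    {"hand": 0.7, "dx": 0, "dy": 0, "dz": 0, "spin": 0}
  ]
}}

```text
time: 39.5
tool_pos: [0.4028, 0.1976, 0.2627]
ee_rot: [3.141, 0.0, 3.052]
contact_force: [0.1, -0.4, 1.2]
gripper_width: 0.0641
finger_force: 0.0
```

{"api": "step_arm", "payload": {
  "moves": [
    {"hand": 0.7, "dx": 0, "dy": 0, "dz": 0, "spin": 0},
    {"hand": 0.7, "dx": 0, "dy": 0, "dz": 0, "spin": 0},
    {"hand": 0.7, "dx": 0, "dy": 0, "dz": 0, "spin": 0},
    {"hand": 0.7, "dx": 0, "dy": 0, "dz": 0, "spin": 0},
    {"hand": 0.7, "dx": 0, "dy": 0, "dz": 0, "spin": 0}
  ]
}}

```text
time: 40.0
tool_pos: [0.4028, 0.1976, 0.2626]
ee_rot: [3.141, 0.0, 3.052]
contact_force: [-0.3, -1.3, -0.2]
gripper_width: 0.064
finger_force: 0.0
```

{"api": "step_arm", "payload": {
  "moves": [
    {"hand": 0.7, "dx": 0, "dy": 0, "dz": 0, "spin": 0},
    {"hand": 0.7, "dx": 0, "dy": 0, "dz": 0, "spin": 0},
    {"hand": 0.7, "dx": 0, "dy": 0, "dz": 0, "spin": 0},
    {"hand": 0.7, "dx": 0, "dy": 0, "dz": 0, "spin": 0},
    {"hand": 0.7, "dx": 0, "dy": 0, "dz": 0, "spin": 0}
  ]
}}

```text
time: 40.5
tool_pos: [0.4028, 0.1976, 0.2626]
ee_rot: [3.142, -0.0, 3.052]
contact_force: [-0.7, 0.1, 0.2]
gripper_width: 0.064
finger_force: 0.0
```

```bash
python3 -c "
from bench import arm
print(arm.close_job())"
```

```text
the job is handed in; nothing more can be done
None
```

Job handed in at 40.5 s: I stilled the hook with the bail bar and hung the leftmost rack on it, letting go once the hook carried it; because it then swung about 2 mm, I lightly re-gripped, re-centred and released it, and at the last check (37.5 s) it hung level, swaying about 0.5 mm, with the gripper clear.

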